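# Lay out the wheel-end parts on the bench mat for fitting

### The arm

A 6-joint arm with a two-finger parallel gripper is mounted at the origin on the work surface. World frame = base frame: x ahead of the robot, y to its left, z up, the work surface at z = 0. Lengths are in mm, angles in rad, forces in N, time in s.
With the tool pointing down it reaches from about 375 to 825 mm from the base axis. Payload 5.5 kg.
Tool frame: the origin (TCP) lies where the fingers leave the gripper's body, on its centre line; the fingertips stand 73 mm ahead of it and the grasp point (between the pads) lies 54 mm ahead of it (tips_ahead is the distance from the TCP to the fingertips, in mm); z points along the fingers, y is the direction in which the jaws open and shut (so a half turn about z gives the same grasp; the last joint's range is limited). The gripper opens to 85 mm and grips with 20 to 120 N. Pads are 22 mm wide; open, the fingers measure 114 mm over their backs; the gripper's body (76 mm by 85 mm) begins 54 mm behind the grasp point. The pads swing forward as they close: fully open they stand 13 mm farther back than shut.
Start: joints at [-1.139, 0.314, -0.047, 1.21, 0, 1.571], TCP at [251.1, -544.926, 303.899] pointing down, gripper open.
Joint ranges: [-2.67, 2.67], [-0.69, 1.73], [-1.03, 1.25], [-2.08, 2.16], [-1.42, 1.45], [-3.14, 3.14]. Speed limits (rad/s): [2.39, 2.39, 3.01, 3.14, 3.14, 3.14].

### API

Orientations are given as a unit quaternion [w, x, y, z].
In Python, from bench import get_obs, get_image, hand_in, tips_ahead gives the robot as it stands.
- The arm moves only by the tool jog_arm, never from a script. Its argument "motion" is a list of rows, each a list of 3 entries, a list of its own where there are three numbers: the shift along the tool's x, y, z in cm, then the turn, a rotation vector about the tool's x, y, z in degrees, then the closure in counts, from 0 (fully open) to 255 (shut). In form: [[[x, y, z], [wx, wy, wz], fingers], ...]. A call has 1 to 12 rows; each row shifts and turns the pose as measured when the row begins, along the tool's axes as they then stand; what a row does not reach is not made up. A row lasts 1/12 s, in which the tool goes at most 41.7 mm and 7.16 degrees, less where a joint would pass 70% of its speed; a pose out of reach is approached as far as the arm can. A call with a gripper value outside its range is refused whole. The fingers move at their own pace and stop on an object; "grip_force" is the grip in N (left out, the last holds). Time passes only in rows, so rows that do not move let the fingers close. It gives the time, the measured TCP pose, the force and the opening at its end, in the units of the state.
- get_obs(): the state, without advancing time (a new reading comes with each control period).
- get_image(name): name is "scene" or "top" or "wrist"; returns a dict with "image" (384x512x3 uint8, red, green, blue), "vfov" (degrees; the focal length in pixels is half the picture's height over the tangent of half this angle, whatever the lens; pixels are square), "cx", "cy" (the principal point, pixels), "origin" and "orientation" of the camera in the world. Camera axes: x right, y up, looking along -z (the intrinsics and any distortion apply to the point x, -y, -z); pixel columns grow to the right and rows downward; lengths in mm; the calibration is good to about 2 mm. A picture is of the moment at which its call begins. There is no depth.
- hand_in(): hands the job in, once; it reports no verdict.
The state is a dict: "t": time; "qpos": joint angles; "joint_velocities": joint speeds; "tau": joint torques, N m; "position": TCP position; "ee_rot": TCP orientation; "force": force on the tool from outside, world axes, zero at the start; "torque": the same for the moment, N m; "grip_width": finger opening in mm.
Only numpy, scipy, OpenCV 4.12 (cv2) and the standard library are available. Lean on these libraries where they do the work, as an engineer would, in place of code of your own. Each camera call takes 0.05 s, during which the arm holds its last target.

### The job

On the black mat, in the row between the wheel hub and the brake caliper, put the big bearing midway between those two and stack the small bearing centred on top of it. Stand the castle nut directly behind the hub (on the side away from the robot) and the dust cap directly in front of the caliper (on the robot's side), each 9 cm from centre to centre and square to the hub-caliper row. Set everything down flat and the right way up without dropping it, and leave the socket and the spark plug where they are.

Things in the scene. Friction and masses are not known exactly. Their poses are not given: they have to be found in the camera images.
- mat: Black rubber mat, 290 x 370 x 4 mm, fixed, its long side running left to right. Origin at the centre of its underside on the bench; its x axis points away from the robot (behind), y to the robot's left along the long side; turned by up to about 9 degrees. Its top is 4 mm above the bench.
- hub: Steel wheel hub fixed on the mat: round flange 100 mm in diameter and 12 mm thick, five upright studs on an 80 mm circle and a round barrel in the middle, 44 mm high in all. Origin at the centre of its underside, on the mat's top; axes parallel to the mat's (x behind, away from the robot). Hub and caliper stand at the two ends of one row along the mat's y, centres 220 mm apart; which is left and which right varies. They do not move.
- caliper: Grey block-shaped brake caliper fixed on the mat: 60 mm along the mat's x, 80 mm along y, 46 mm high (56 mm with its brass nipple). Origin at the centre of its underside, on the mat's top; axes parallel to the mat's (x behind, away from the robot).
- big_bearing: The larger loose ball bearing: plain steel ring lying flat, 62 mm outside diameter, 32 mm bore, 22 mm high, about 0.25 kg. Origin at the centre of its underside, z up. It goes midway between hub and caliper.
- small_bearing: The smaller loose ball bearing: plain steel ring lying flat, 48 mm outside diameter, 22 mm bore, 18 mm high, about 0.13 kg. Origin at the centre of its underside, z up. It goes on top of the big bearing.
- nut: Loose steel castle nut: hexagon 38 mm across flats and 17 mm high, with a notched crown 32 mm across on top, 24 mm high in all, about 0.12 kg. Origin at the centre of its underside, z up; its x axis points square through one of the flats (flats every 60 degrees). Its final turn does not matter.
- cap: Loose steel dust cap, dome upward: foot rim 50 mm in diameter and 3 mm high, straight body 42 mm in diameter up to 22 mm, domed top at 34 mm, about 0.05 kg. Origin at the centre of its underside, z up.
- socket: Bystander: steel wrench socket standing upright, 30 mm in diameter (stepping to 25 mm), 38 mm high, square hole in the top. Origin at the centre of its underside. Leave it alone.
- plug: Bystander: spark plug lying on its side, about 58 mm long and 20 mm thick (white insulator along +x, threaded end along -x). Origin on the bench under its hexagon. Leave it alone.
There are look-alikes about, which are no part of the job. Leave any blue, red or yellow look-alike of the big_bearing alone.

How it is judged:
By the outcome, as a careful person would: the job done as asked, in the order asked, and still so for the second after the job is handed in, with the robot touching nothing.
It also fails if it takes over 109 s, if anything falls off the work surface, if the arm or the gripper's body presses on something with over 40 N, if the wrist force passes 120 N, or if a joint passes its speed limit or range.

## Working session

There is one attempt and no reset: what is moved stays moved. The work goes in short steps, Python scripts to look and compute and a tool call to move; the robot and the scene stay as the last step left them, time stands still between calls to the robot, and variables do not carry over. Pictures are saved under pics/ and viewed, and the job is handed in when it is done.

Besides the shell and the picture viewer there is one more tool, called after "Emit:" as name([rows], argument=value, ...), one row to a line, values as JSON. jog_arm: Moves the arm, as the interface text tells. Its arguments: {"type":"object","properties":{"motion":{"type":"array","items":{"type":"array"}},"grip_force":{"type":"number"}},"required":["motion"]}

```bash
ls; mkdir -p pics; python3 - <<'E'
from bench import *
import cv2
o=get_obs();print(o)
for n in("scene","top","wrist"):
    d=get_image(n);cv2.imwrite(f"pics/{n}0.png",d["image"][:,:,::-1]);print(n,{k:v for k,v in d.items() if k!="image"})
print(tips_ahead)
E
```

```text
pics
{'t': 0.0, 'qpos': array([-1.13901548e+00,  3.14233599e-01, -4.80547202e-02,  1.21021040e+00,
       -1.94015223e-05,  1.57079632e+00]), 'joint_velocities': array([ 0.00035972, -0.001307  ,  0.00086771, -0.00044564, -0.00073275,
        0.00050271]), 'tau': array([ 1.69517471e-04, -5.39591289e+01,  3.39746869e+01,  1.92832598e-02,
        1.82010926e-04, -4.22807773e-06]), 'position': array([ 250.90136594, -544.52853464,  303.04060326]), 'ee_rot': array([-8.29360753e-04,  9.76785681e-01,  2.14217200e-01, -1.91816984e-04]), 'force': array([-0.49867199, -0.07620297,  0.39655043]), 'torque': array([ 0.01347683,  0.04635432, -0.01462369]), 'grip_width': 85.57260614723127}
scene {'vfov': 45.21197765623609, 'cx': 261.8635752633662, 'cy': 192.2772630086373, 'origin': array([1239.88686942, -584.55423814, 1022.85646817]), 'orientation': array([0.84250141, 0.35399397, 0.16045875, 0.37300488])}
top {'vfov': 44.40929984810724, 'cx': 252.48237815352007, 'cy': 188.25504754595013, 'origin': array([ 255.15618149,   91.22861949, 1434.00201248]), 'orientation': array([ 0.70975191,  0.04921819, -0.06232786, -0.69996074])}
wrist {'vfov': 64.69034693962367, 'cx': 253.27985743490817, 'cy': 193.90967728668633, 'origin': array([ 324.59559712, -511.67474252,  372.14925736]), 'orientation': array([ 0.83157364, -0.13346573,  0.08667741, -0.53212706])}
72.6
```

View pics/top0.png

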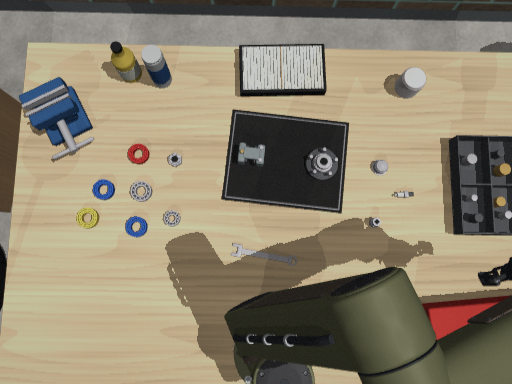

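View pics/scene0.png

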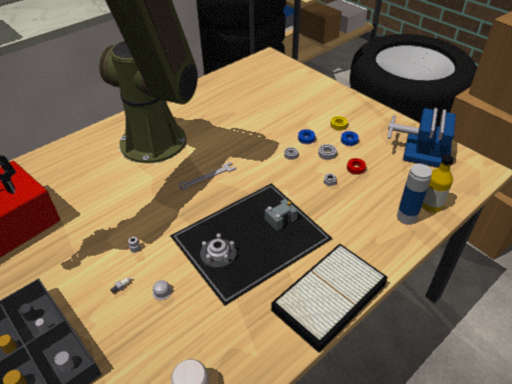

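View pics/wrist0.png

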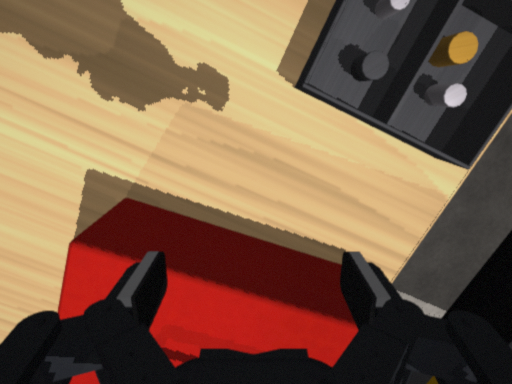

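```bash
cat > h.py <<'E'
import numpy as np,cv2,json
from scipy.spatial.transform import Rotation as R
from bench import *
def rot(q): return R.from_quat([q[1],q[2],q[3],q[0]]).as_matrix()
def f(d): return d["image"].shape[0]/2/np.tan(np.radians(d["vfov"]/2))
def pix2w(d,u,v,z):
    r=rot(d["orientation"])@np.array([(u-d["cx"])/f(d),-(v-d["cy"])/f(d),-1]);o=d["origin"]
    return o+r*(z-o[2])/r[2]
def w2pix(d,p):
    c=rot(d["orientation"]).T@(np.asarray(p,float)-d["origin"])
    return np.array([d["cx"]+f(d)*c[0]/-c[2],d["cy"]-f(d)*c[1]/-c[2]])
def crop(d,name,u0,v0,u1,v1,s):
    im=cv2.resize(d["image"][v0:v1,u0:u1,::-1],None,fx=s,fy=s,interpolation=cv2.INTER_CUBIC)
    st=10 
    for u in range(-(-u0//st)*st,u1,st):
        cv2.line(im,(int((u-u0)*s+s/2),0),(int((u-u0)*s+s/2),6 if u%50 else 14),(0,255,0),1)
        if u%20==0: cv2.putText(im,str(u),(int((u-u0)*s+2),20),0,.35,(0,255,0),1)
    for v in range(-(-v0//st)*st,v1,st):
        cv2.line(im,(0,int((v-v0)*s+s/2)),(6,int((v-v0)*s+s/2)),(0,255,0),1)
        if v%20==0: cv2.putText(im,str(v),(8,int((v-v0)*s+s/2)+4),0,.35,(0,255,0),1)
    cv2.imwrite(name,im)
E
python3 - <<'E'
from h import *
d=get_image("top")
np.save("top0.npy",d,allow_pickle=True)
crop(d,"pics/c1.png",70,135,200,240,6)
crop(d,"pics/c2.png",215,100,415,235,4)
E
```

```text
(no output)
```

View pics/c1.png

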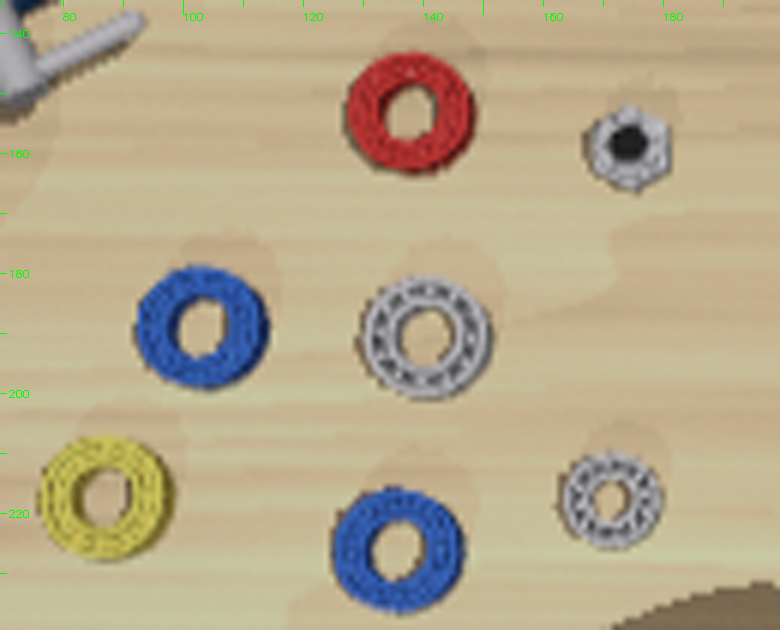

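View pics/c2.png

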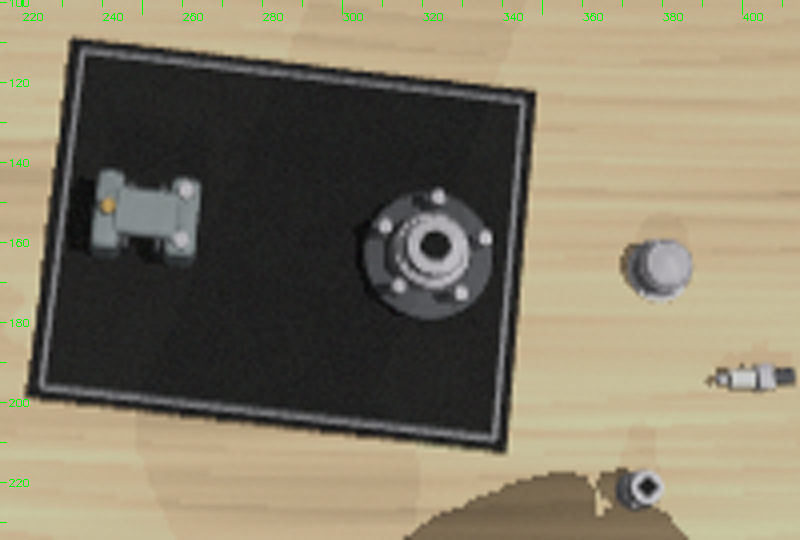

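```bash
python3 - <<'E'
from h import *
d=np.load("top0.npy",allow_pickle=True).item()
def c2(x,y):return ((x+.5)/4-.5+215,(y+.5)/4-.5+100)
def c1(x,y):return ((x+.5)/6-.5+70,(y+.5)/6-.5+135)
C=[pix2w(d,*c2(*p),4) for p in[(72,38),(535,92),(505,452),(28,397)]]
for i in range(4):print(C[i].round(1),np.linalg.norm(C[i]-C[i-1]).round(1))
m=np.mean(C,0);print("mat",m)
P=dict(hubfl=(c2(427,255),16),hubtop=(c2(435,243),48),cap=(c2(658,270),12),captop=(c2(664,262),34),big=(c1(427,336),22),small=(c1(611,498),18),nut=(c1(628,143),24),nuth=(c1(630,148),17))
for k,(p,z) in P.items():print(k,pix2w(d,*p,z).round(1))
E
```

```text
[735.4 131.9   4. ] 288.1
[ 697.9 -234.6    4. ] 368.5
[ 411.6 -205.8    4. ] 287.7
[448.7 160.2   4. ] 367.9
mat [573.388716   -37.07551048   4.        ]
hubfl [ 562.2 -145.5   16. ]
hubtop [ 564.7 -146.4   48. ]
cap [ 554.2 -325.7   12. ]
captop [ 555.9 -324.    34. ]
big [467.9 404.1  22. ]
small [387.7 309.1  18. ]
nut [568.5 306.7  24. ]
nuth [567.5 306.6  17. ]
```

Emit:
jog_arm([
  [[0,0,0],[0,0,-6.6],255],
  [[0,0,0],[0,0,-6.6],255],
  [[0,0,0],[0,0,-6.6],255],
  [[0,0,0],[0,0,-6.6],255],
  [[0,0,0],[0,0,-6.6],255],
  [[0,0,0],[0,0,-6.6],255],
  [[0,0,0],[0,0,-6.6],255],
  [[0,0,0],[0,0,-6.6],255],
  [[0,0,0],[0,0,-6.6],255],
], grip_force=40)

```text
t: 0.95
position: [250.5, -543.5, 300.8]
ee_rot: [-0.003, 0.726, 0.688, 0.001]
force: [0.8, -0.3, 0.0]
grip_width: -0.1
```

```bash
cat >> h.py <<'E'
def pose():
    o=get_obs();q=o["ee_rot"];M=rot(q)
    return o,M,np.degrees(np.arctan2(M[1,0],M[0,0]))
def to(x,y,z,yaw=None):
    o,M,a=pose()
    print("t %.2f"%o["t"],"pos",o["position"].round(1),"xang %.2f"%a,"tilt",M[:2,2].round(4),"w %.1f"%o["grip_width"],"F",o["force"].round(1),"tips",tips_ahead)
    print("shift cm (tool)",(M.T@(np.array([x,y,z])-o["position"])/10).round(2))
    if yaw is not None: print("turn z deg",round((a-yaw+180)%360-180,2))
    print("level rotvec deg (tool)",np.degrees(M.T@np.cross(M[:,2],[0,0,-1])).round(2))
E
python3 - <<'E'
from h import *
print(get_obs()["qpos"])
to(400,-300,300,84.25)
d=get_image("wrist");cv2.imwrite("pics/w1.png",d["image"][:,:,::-1])
E
```

```text
[-1.13899047e+00  3.16095598e-01 -5.05446183e-02  1.21012826e+00
  1.51858622e-06  4.86272332e-01]
t 0.95 pos [ 250.5 -543.5  300.8] xang 86.88 tilt [-0.0025  0.0054] w -0.1 F [ 0.8 -0.3  0. ] tips 72.6
shift cm (tool) [25.13 13.61  0.18]
turn z deg 2.63
level rotvec deg (tool) [-0.16 -0.3   0.  ]
```

View pics/w1.png

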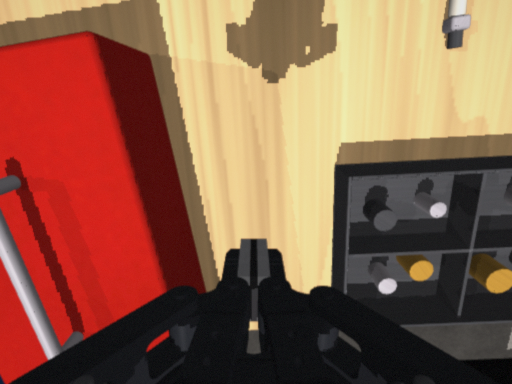

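```bash
python3 - <<'E'
from h import *
o,M,a=pose();d=get_image("wrist")
for s in (54,60,66,73,80,86):
  print(s,[w2pix(d,o["position"]+M@np.array([x,y,s])).round(0) for x,y in((0,0),(11,0),(0,42),(11,42))])
print((M.T@(d["origin"]-o["position"])).round(1),(M.T@-rot(d["orientation"])[:,2]).round(3))
to(400,-300,300,84.25)
E
```

```text
54 [array([252., 273.]), array([252., 253.]), array([342., 274.]), array([344., 253.])]
60 [array([252., 267.]), array([252., 246.]), array([339., 267.]), array([341., 246.])]
66 [array([252., 260.]), array([252., 241.]), array([335., 260.]), array([337., 241.])]
73 [array([252., 253.]), array([252., 234.]), array([332., 253.]), array([334., 234.])]
80 [array([252., 247.]), array([252., 229.]), array([329., 247.]), array([331., 229.])]
86 [array([253., 242.]), array([252., 224.]), array([326., 242.]), array([328., 224.])]
[ 79.8   0.6 -69.1] [-0.313 -0.001  0.95 ]
t 1.05 pos [ 250.4 -543.5  300.8] xang 86.56 tilt [-0.0025  0.0054] w -0.2 F [ 0.6 -0.3  0.1] tips 72.6
shift cm (tool) [25.2  13.47  0.18]
turn z deg 2.31
level rotvec deg (tool) [-0.16 -0.3   0.  ]
```

```bash
python3 - <<'E'
from h import *
to(430,-50,290,84.25)
E
```

```text
t 1.05 pos [ 250.4 -543.5  300.8] xang 86.56 tilt [-0.0025  0.0054] w -0.2 F [ 0.6 -0.3  0.1] tips 72.6
shift cm (tool) [50.33 14.97  1.31]
turn z deg 2.31
level rotvec deg (tool) [-0.16 -0.3   0.  ]
```

Emit:
jog_arm([
  [[3.9,1.2,0.1],[0,0,2.3],0],
  [[3.9,1.2,0.1],[0,0,0],0],
  [[3.9,1.2,0.1],[0,0,0],0],
  [[3.9,1.2,0.1],[0,0,0],0],
  [[3.9,1.2,0.1],[0,0,0],0],
  [[3.9,1.2,0.1],[0,0,0],0],
  [[3.9,1.2,0.1],[0,0,0],0],
  [[3.9,1.2,0.1],[0,0,0],0],
  [[3.9,1.2,0.1],[0,0,0],0],
  [[3.9,1.2,0.1],[0,0,0],0],
  [[3.9,1.2,0.1],[0,0,0],0],
  [[3.9,1.2,0.1],[0,0,0],0],
])

```text
t: 2.05
position: [452.5, -92.1, 288.3]
ee_rot: [-0.001, 0.764, 0.645, 0.001]
force: [0.6, -0.9, -0.7]
grip_width: 85.5
```

```bash
python3 - <<'E'
from h import *
to(468,404,220,84.25)
E
```

```text
t 2.05 pos [452.5 -92.1 288.3] xang 80.36 tilt [0.0003 0.0016] w 85.5 F [ 0.6 -0.9 -0.7] tips 72.6
shift cm (tool) [49.16 -6.78  6.91]
turn z deg -3.89
level rotvec deg (tool) [ 0.   -0.09  0.  ]
```

Emit:
jog_arm([
  [[4,-0.5,0.5],[0,0,-3.9],0],
  [[4,-0.3,0.5],[0,0,0],0],
  [[4,-0.3,0.5],[0,0,0],0],
  [[4,-0.3,0.5],[0,0,0],0],
  [[4,-0.3,0.5],[0,0,0],0],
  [[4,-0.3,0.5],[0,0,0],0],
  [[4,-0.3,0.5],[0,0,0],0],
  [[4,-0.3,0.5],[0,0,0],0],
  [[4,-0.3,0.5],[0,0,0],0],
  [[4,-0.3,0.5],[0,0,0],0],
  [[4,-0.3,0.5],[0,0,0],0],
  [[3,-0.3,0.5],[0,0,0],0],
])

```text
t: 3.05
position: [473.9, 396.1, 230.0]
ee_rot: [0.002, 0.756, 0.654, 0.005]
force: [-0.5, 0.1, 0.1]
grip_width: 85.2
```

```bash
python3 - <<'E'
from h import *
to(468,404,220,84.25)
E
```

```text
t 3.05 pos [473.9 396.1 230. ] xang 81.74 tilt [0.0106 0.0028] w 85.2 F [-0.5  0.1  0.1] tips 72.6
shift cm (tool) [ 0.69 -0.7   1.  ]
turn z deg -2.51
level rotvec deg (tool) [ 0.58 -0.25  0.  ]
```

Emit:
jog_arm([
  [[0.7,-0.7,1.0],[0.6,-0.2,-2.5],0],
  [[0,0,0],[0,0,0],0],
])

```text
t: 3.22
position: [466.8, 410.6, 217.8]
ee_rot: [-0.001, 0.741, 0.671, 0.0]
force: [-0.4, -1.1, -0.6]
grip_width: 85.3
```

```bash
python3 - <<'E'
from h import *
to(468,404,220,84.25)
d=get_image("wrist");np.save("wb.npy",d,allow_pickle=True);crop(d,"pics/w2.png",0,0,512,384,1.5)
E
```

```text
t 3.22 pos [466.8 410.6 217.8] xang 84.35 tilt [-0.0013  0.002 ] w 85.3 F [-0.4 -1.1 -0.6] tips 72.6
shift cm (tool) [-0.64  0.18 -0.22]
turn z deg 0.1
level rotvec deg (tool) [-0.09 -0.11 -0.  ]
```

View pics/w2.png

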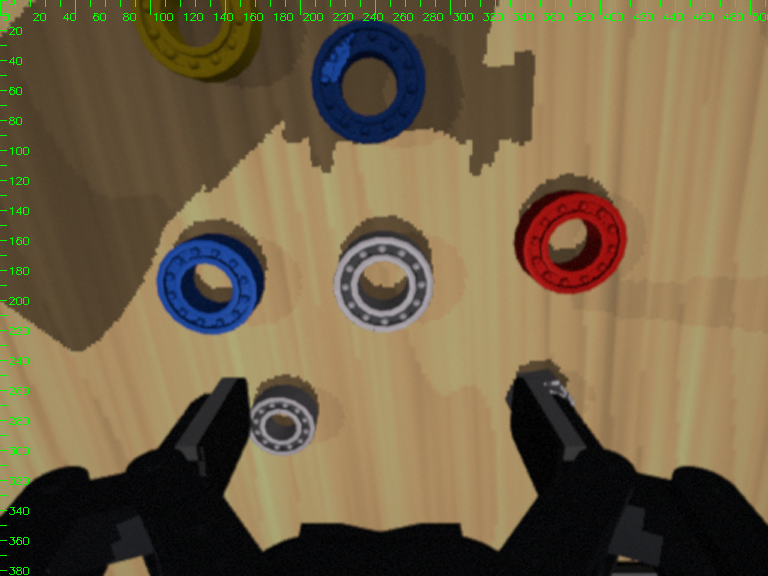

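```bash
python3 - <<'E'
from h import *
d=get_image("wrist");to(468,404,220)
d=np.load("wb.npy",allow_pickle=True).item()
print(pix2w(d,383.5/1.5,287/1.5,22),pix2w(d,283/1.5,425/1.5,18))
for x in(334,433):print(pix2w(d,x/1.5,287/1.5,22))
E
```

```text
t 3.32 pos [468.1 408.8 219.7] xang 84.17 tilt [0.0013 0.0027] w 85.7 F [ 0.7 -0.9 -0.6] tips 72.6
shift cm (tool) [-0.48  0.04 -0.03]
level rotvec deg (tool) [ 0.06 -0.16  0.  ]
[468.54959863 405.71533517  22.        ] [389.92251605 311.8087523   18.        ]
[438.42114796 408.66365792  22.        ]
[498.65929826 402.76884737  22.        ]
```

Emit:
jog_arm([
  [[-0.35,0,3.5],[0,0,0],0],
  [[0,0,3.5],[0,0,0],0],
  [[0,0,3.5],[0,0,0],0],
  [[0,0,2.0],[0,0,0],0],
])

```text
t: 3.65
position: [474.7, 403.0, 101.3]
ee_rot: [0.001, 0.747, 0.665, 0.009]
force: [-0.8, -0.9, -0.1]
grip_width: 85.4
```

```bash
python3 - <<'E'
from h import *
to(468.3,405.3,72,84.25)
E
```

```text
t 3.65 pos [474.7 403.  101.3] xang 83.37 tilt [0.0155 0.0111] w 85.4 F [-0.8 -0.9 -0.1] tips 72.6
shift cm (tool) [ 0.11 -0.7   2.92]
turn z deg -0.88
level rotvec deg (tool) [ 0.81 -0.74 -0.  ]
```

Emit:
jog_arm([
  [[0.1,-0.7,1.0],[0.8,-0.7,-0.9],0],
  [[0,0,0],[0,0,0],0],
])

```text
t: 3.82
position: [466.4, 399.3, 87.8]
ee_rot: [0.0, 0.744, 0.669, -0.004]
force: [-0.9, 0.0, -0.7]
grip_width: 85.1
```

```bash
python3 - <<'E'
from h import *
to(468.3,405.3,72,84.25)
E
```

```text
t 3.82 pos [466.4 399.3  87.8] xang 83.91 tilt [-0.0057 -0.0054] w 85.1 F [-0.9  0.  -0.7] tips 72.6
shift cm (tool) [0.63 0.14 1.58]
turn z deg -0.34
level rotvec deg (tool) [-0.29  0.34  0.  ]
```

Emit:
jog_arm([
  [[0.4,0.1,0.8],[-0.2,0.3,-0.3],0],
  [[0,0,0.5],[0,0,0],0],
  [[0,0,0],[0,0,0],0],
  [[0,0,0],[0,0,0],0],
])

```text
t: 4.15
position: [470.5, 402.9, 78.4]
ee_rot: [0.0, 0.743, 0.669, 0.002]
force: [0.4, 0.1, 1.0]
grip_width: 85.3
```

```bash
python3 - <<'E'
from h import *
to(468.3,405.3,72,84.25)
d=get_image("wrist");crop(d,"pics/w3.png",80,130,430,370,2)
E
```

```text
t 4.15 pos [470.5 402.9  78.4] xang 83.99 tilt [0.0029 0.0025] w 85.3 F [0.4 0.1 1. ] tips 72.6
shift cm (tool) [ 0.21 -0.25  0.64]
turn z deg -0.26
level rotvec deg (tool) [ 0.15 -0.16 -0.  ]
```

View pics/w3.png

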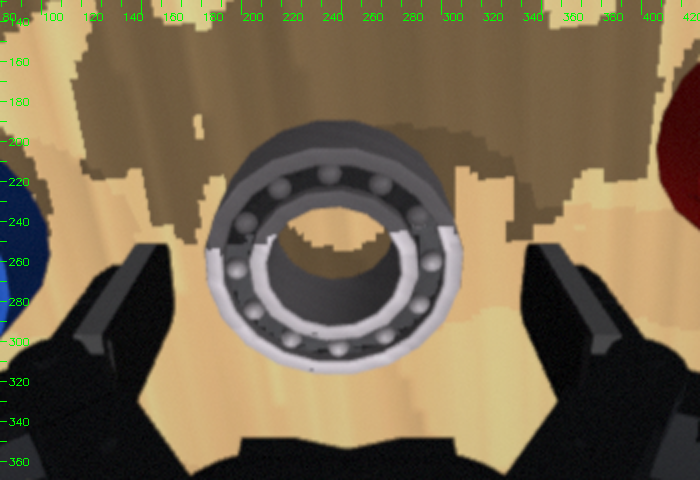

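Emit:
jog_arm([
  [[0.2,-0.2,0.5],[0.1,-0.2,-0.2],0],
  [[0,0,0.1],[0,0,0],0],
  [[0,0,0],[0,0,0],0],
])

```text
t: 4.45
position: [469.9, 406.7, 74.4]
ee_rot: [0.001, 0.742, 0.671, 0.002]
force: [0.0, -0.3, 0.4]
grip_width: 85.8
```

```bash
python3 - <<'E'
from h import *
to(468.3,405.3,72,84.25)
E
```

```text
t 4.45 pos [469.9 406.7  74.4] xang 84.22 tilt [0.004  0.0018] w 85.8 F [ 0.  -0.3  0.4] tips 72.6
shift cm (tool) [-0.16 -0.15  0.24]
turn z deg -0.03
level rotvec deg (tool) [ 0.22 -0.13 -0.  ]
```

Emit:
jog_arm([
  [[-0.1,-0.1,0.2],[0.2,-0.1,0],60],
  [[0,0,0],[0,0,0],255],
  [[0,0,0],[0,0,0],255],
  [[0,0,0],[0,0,0],255],
  [[0,0,0],[0,0,0],255],
  [[0,0,0],[0,0,0],255],
], grip_force=50)

```text
t: 4.95
position: [468.8, 406.3, 73.1]
ee_rot: [-0.0, 0.742, 0.671, 0.001]
force: [-0.2, -0.7, 1.6]
grip_width: 60.1
```

```bash
python3 - <<'E'
from h import *
to(468.3,405.3,72,84.25)
E
```

```text
t 4.95 pos [468.8 406.3  73.1] xang 84.25 tilt [0.0008 0.0008] w 60.1 F [-0.2 -0.7  1.6] tips 72.6
shift cm (tool) [-0.11 -0.04  0.11]
turn z deg 0.0
level rotvec deg (tool) [ 0.04 -0.05 -0.  ]
```

Emit:
jog_arm([
  [[0,0,-1],[0,0,0],255],
  [[0,0,-2],[0,0,0],255],
  [[0,0,-3],[0,0,0],255],
  [[0,0,-3],[0,0,0],255],
  [[0,0,-3],[0,0,0],255],
  [[0,0,-2],[0,0,0],255],
  [[0,0,0],[0,0,0],255],
])

```text
t: 5.53
position: [465.9, 403.6, 217.9]
ee_rot: [-0.0, 0.742, 0.671, -0.005]
force: [1.3, 1.2, -1.5]
grip_width: 60.0
```

```bash
python3 - <<'E'
from h import *
to(574,-36.6,210,84.25)
E
```

```text
t 5.53 pos [465.9 403.6 217.9] xang 84.25 tilt [-0.0071 -0.006 ] w 60.0 F [ 1.3  1.2 -1.5] tips 72.6
shift cm (tool) [-42.71  15.18   0.97]
turn z deg -0.0
level rotvec deg (tool) [-0.37  0.38  0.  ]
```

Emit:
jog_arm([
  [[-2,0.7,0],[0,0,0],255],
  [[-3,1,0],[0,0,0],255],
  [[-3.8,1.3,0],[0,0,0],255],
  [[-3.8,1.3,0],[0,0,0],255],
  [[-3.8,1.3,0],[0,0,0],255],
  [[-3.8,1.3,0],[0,0,0],255],
  [[-3.8,1.3,0],[0,0,0],255],
  [[-3.8,1.3,0],[0,0,0],255],
  [[-3.8,1.3,0],[0,0,0],255],
  [[-3.8,1.3,0],[0,0,0],255],
  [[-3,1,0],[0,0,0],255],
  [[-2,0.7,0],[0,0,0],255],
])

```text
t: 6.53
position: [562.9, -23.2, 213.1]
ee_rot: [-0.003, 0.738, 0.675, -0.005]
force: [0.6, 0.4, -1.6]
grip_width: 60.2
```

```bash
python3 - <<'E'
from h import *
to(574,-36.6,210,84.25)
E
```

```text
t 6.53 pos [562.9 -23.2 213.1] xang 84.94 tilt [-0.0108 -0.0024] w 60.2 F [ 0.6  0.4 -1.6] tips 72.6
shift cm (tool) [-1.23  1.23  0.31]
turn z deg 0.69
level rotvec deg (tool) [-0.61  0.19 -0.  ]
```

Emit:
jog_arm([
  [[-0.8,1.1,0.3],[-0.6,0.2,0.7],255],
  [[0,0,0],[0,0,0],255],
  [[0,0,0],[0,0,0],255],
])

```text
t: 6.78
position: [573.1, -37.6, 207.5]
ee_rot: [-0.001, 0.745, 0.667, -0.001]
force: [-0.7, 0.9, -1.2]
grip_width: 60.0
```

```bash
python3 - <<'E'
from h import *
to(574,-36.6,210,84.25)
d=get_image("wrist");np.save("wm.npy",d,allow_pickle=True);crop(d,"pics/w4.png",0,0,512,384,1.5)
t=get_image("top");crop(t,"pics/t4.png",215,100,355,220,5)
E
```

```text
t 6.78 pos [573.1 -37.6 207.5] xang 83.72 tilt [-0.002  -0.0004] w 60.0 F [-0.7  0.9 -1.2] tips 72.6
shift cm (tool) [ 0.11  0.07 -0.25]
turn z deg -0.53
level rotvec deg (tool) [-0.11  0.03  0.  ]
```

View pics/w4.png

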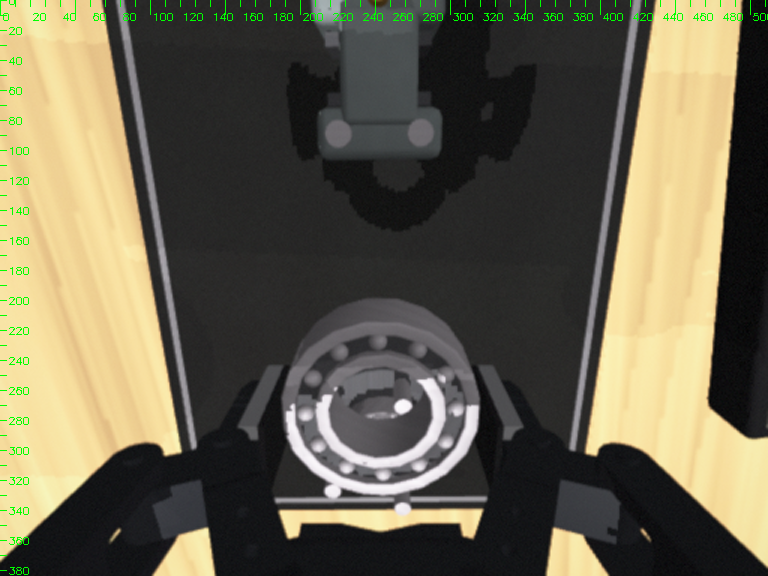

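```bash
python3 - <<'E'
from h import *
d=np.load("wm.npy",allow_pickle=True).item();o,M,a=pose()
p=pix2w(d,382/1.5,409/1.5,o["position"][2]-51);print("ring off tool",(M.T@(p-o["position"])).round(1))
for n,q,z in(("cal L",(318,158),50),("cal R",(441,158),50),("matlineL",(161,250),4),("matlineR",(601,250),4),("matlineL0",(124,20),4),("matlineR0",(637,20),4)):print(n,pix2w(d,q[0]/1.5,q[1]/1.5,z).round(1))
t=np.load("top0.npy",allow_pickle=True).item()
def c2(x,y):return ((x+.5)/4-.5+215,(y+.5)/4-.5+100)
for z in (46,50):
  C=[pix2w(t,*c2(*p),z) for p in[(98,170),(201,180),(194,266),(91,257)]];print(np.mean(C,0),[np.linalg.norm(C[i]-C[i-1]).round(1) for i in range(4)])
E
```

```text
ring off tool [ 1.6  1.4 51. ]
cal L [551.6  37.1  50. ]
cal R [610.1  30.7  50. ]
matlineL [441.2  -6.9   4. ]
matlineR [709.3 -36.2   4. ]
matlineL0 [454.  116.6   4. ]
matlineR0 [722.9  86.9   4. ]
[580.72858865  72.16209662  46.        ] [np.float64(67.6), np.float64(78.5), np.float64(66.8), np.float64(77.9)]
[579.79034099  72.21704329  50.        ] [np.float64(67.4), np.float64(78.3), np.float64(66.6), np.float64(77.6)]
```

View pics/t4.png

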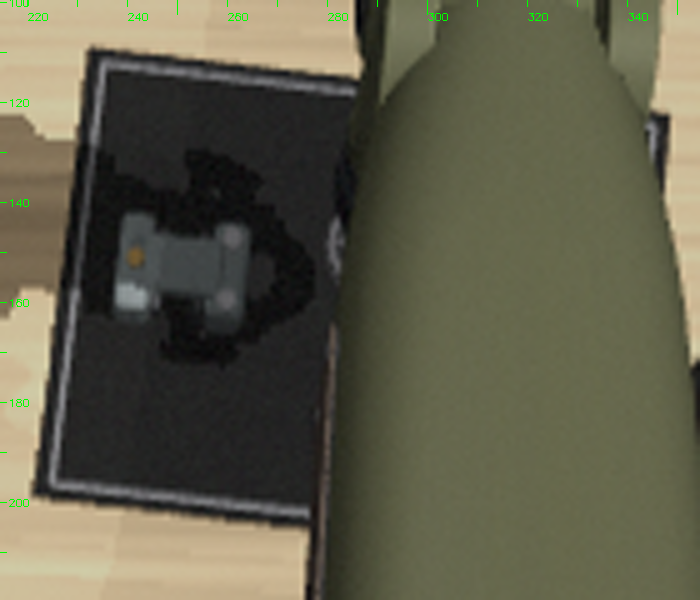

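```bash
python3 - <<'E'
from h import *
to(573,-37.5,77,84.2)
E
```

```text
t 6.88 pos [573.  -36.6 207.7] xang 83.83 tilt [-0.002  -0.0004] w 60.2 F [ 0.7 -0.4 -0.9] tips 72.6
shift cm (tool) [-0.08  0.03 13.07]
turn z deg -0.37
level rotvec deg (tool) [-0.11  0.04 -0.  ]
```

Emit:
jog_arm([
  [[-0.1,0,1.5],[-0.1,0,-0.4],255],
  [[0,0,2],[0,0,0],255],
  [[0,0,2],[0,0,0],255],
  [[0,0,2],[0,0,0],255],
  [[0,0,1],[0,0,0],255],
  [[0,0,0.5],[0,0,0],255],
  [[0,0,0],[0,0,0],255],
])

```text
t: 7.47
position: [572.7, -27.3, 116.2]
ee_rot: [-0.0, 0.737, 0.676, 0.002]
force: [-1.1, -1.1, -1.3]
grip_width: 60.6
```

```bash
python3 - <<'E'
from h import *
to(573,-37.5,77,84.2)
E
```

```text
t 7.47 pos [572.7 -27.3 116.2] xang 85.06 tilt [0.0022 0.0021] w 60.6 F [-1.1 -1.1 -1.3] tips 72.6
shift cm (tool) [-1.02  0.11  3.91]
turn z deg 0.86
level rotvec deg (tool) [ 0.12 -0.13 -0.  ]
```

Emit:
jog_arm([
  [[-0.9,0.1,1.2],[0.1,-0.1,0.8],255],
  [[0,0,0.8],[0,0,0],255],
  [[0,0,0],[0,0,0],255],
])

```text
t: 7.72
position: [574.4, -35.9, 96.6]
ee_rot: [0.001, 0.741, 0.671, 0.001]
force: [-0.4, 0.2, -2.2]
grip_width: 60.5
```

```bash
python3 - <<'E'
from h import *
to(573,-37.5,77,84.2)
E
```

```text
t 7.72 pos [574.4 -35.9  96.6] xang 84.31 tilt [0.0033 0.0002] w 60.5 F [-0.4  0.2 -2.2] tips 72.6
shift cm (tool) [-0.17 -0.13  1.96]
turn z deg 0.11
level rotvec deg (tool) [ 0.19 -0.03  0.  ]
```

Emit:
jog_arm([
  [[-0.15,-0.1,0.7],[0.2,0,0.1],255],
  [[0,0,0.4],[0,0,0],255],
  [[0,0,0],[0,0,0],255],
])

```text
t: 7.97
position: [574.0, -38.2, 85.3]
ee_rot: [0.0, 0.742, 0.67, 0.001]
force: [0.1, -0.1, -1.5]
grip_width: 60.0
```

```bash
python3 - <<'E'
from h import *
to(573,-37.5,77,84.2)
d=get_image("wrist");np.save("wm2.npy",d,allow_pickle=True);crop(d,"pics/w5.png",0,0,512,384,1.5)
E
```

```text
t 7.97 pos [574.  -38.2  85.3] xang 84.13 tilt [0.0012 0.0005] w 60.0 F [ 0.1 -0.1 -1.5] tips 72.6
shift cm (tool) [ 0.05 -0.11  0.83]
turn z deg -0.07
level rotvec deg (tool) [ 0.06 -0.04  0.  ]
```

View pics/w5.png

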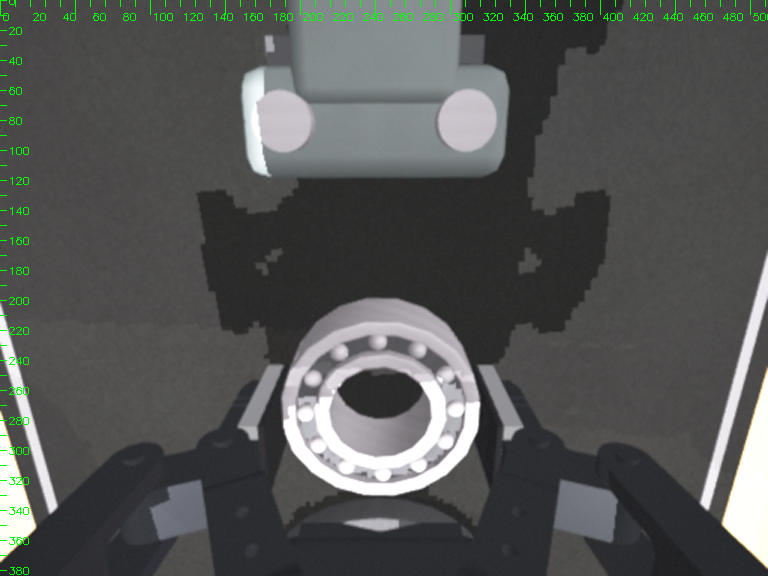

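```bash
python3 - <<'E'
from h import *
d=np.load("wm2.npy",allow_pickle=True).item()
def w(x,y,z):return pix2w(d,(x+.5)/1.5-.5,(y+.5)/1.5-.5,z)[:2]
ring=w(382,409,34.3)
yh=np.array([np.sin(np.radians(5.8)),np.cos(np.radians(5.8))]);xh=np.array([yh[1],-yh[0]])
for n,q in dict(ring=ring,edge=w(376,177,48),edgelow=w(376,177,42),cl=w(242,120,46),cr=w(509,120,46),sl=w(283,121,50),sr=w(467,121,50),ml=w(25,405,4),mr=w(738,405,4)).items():
  print(n,q.round(1),"rel ring along x,y",((q-ring)@xh).round(1),((q-ring)@yh).round(1))
E
```

```text
ring [575.4 -35.8] rel ring along x,y 0.0 0.0
edge [581.   33.6] rel ring along x,y -1.4 69.6
edgelow [580.9  33.2] rel ring along x,y -1.5 69.1
cl [552.5  48.8] rel ring along x,y -31.3 81.8
cr [611.8  42.7] rel ring along x,y 28.3 81.8
sl [562.4  47.4] rel ring along x,y -21.4 81.5
sr [601.7  43.4] rel ring along x,y 18.2 81.4
ml [439.  -39.6] rel ring along x,y -135.4 -17.6
mr [708.1 -67.2] rel ring along x,y 135.2 -17.9
```

Emit:
jog_arm([
  [[0,-0.1,0.5],[0,0,0],255],
  [[0,0,0.2],[0,0,0],255],
  [[0,0,0],[0,0,0],255],
])

```text
t: 8.27
position: [573.5, -38.2, 78.6]
ee_rot: [0.001, 0.742, 0.67, 0.001]
force: [-0.7, 0.2, -1.5]
grip_width: 60.6
```

```bash
python3 - <<'E'
from h import *
to(573,-37.5,77,84.2)
E
```

```text
t 8.27 pos [573.5 -38.2  78.6] xang 84.11 tilt [0.0025 0.0004] w 60.6 F [-0.7  0.2 -1.5] tips 72.6
shift cm (tool) [ 0.07 -0.06  0.16]
turn z deg -0.09
level rotvec deg (tool) [ 0.14 -0.04 -0.  ]
```

Emit:
jog_arm([
  [[0.05,-0.05,0.15],[0.1,0,0],255],
  [[0,0,0.05],[0,0,0],255],
  [[0,0,0],[0,0,0],255],
])

```text
t: 8.52
position: [573.3, -37.6, 77.2]
ee_rot: [0.0, 0.742, 0.67, 0.001]
force: [0.2, 0.4, -1.4]
grip_width: 60.3
```

Emit:
jog_arm([
  [[0,0,0.1],[0,0,0],255],
  [[0,0,0.05],[0,0,0],255],
  [[0,0,0],[0,0,0],255],
])

```text
t: 8.77
position: [573.5, -37.6, 77.3]
ee_rot: [0.001, 0.742, 0.67, 0.001]
force: [-0.2, 0.1, -0.9]
grip_width: 60.3
```

Emit:
jog_arm([
  [[0,0,0.15],[0,0,0],255],
  [[0,0,0.15],[0,0,0],255],
  [[0,0,0],[0,0,0],255],
])

```text
t: 9.02
position: [573.8, -37.5, 77.6]
ee_rot: [0.001, 0.742, 0.67, 0.001]
force: [0.5, 0.9, -1.7]
grip_width: 60.6
```

Emit:
jog_arm([
  [[0,0,0.4],[0,0,0],255],
])

```text
t: 9.1
position: [574.3, -37.6, 76.7]
ee_rot: [0.002, 0.742, 0.67, 0.002]
force: [-21.4, 0.5, 69.7]
grip_width: 60.2
```

```bash
python3 - <<'E'
from h import *
to(573,-37.5,77,84.2)
d=get_image("wrist");crop(d,"pics/w6.png",150,170,350,384,3)
E
```

```text
t 9.10 pos [574.3 -37.6  76.7] xang 84.14 tilt [0.0048 0.0002] w 60.2 F [-21.4   0.5  69.7] tips 72.6
shift cm (tool) [-0.01 -0.13 -0.03]
turn z deg -0.06
level rotvec deg (tool) [ 0.27 -0.04  0.  ]
```

View pics/w6.png

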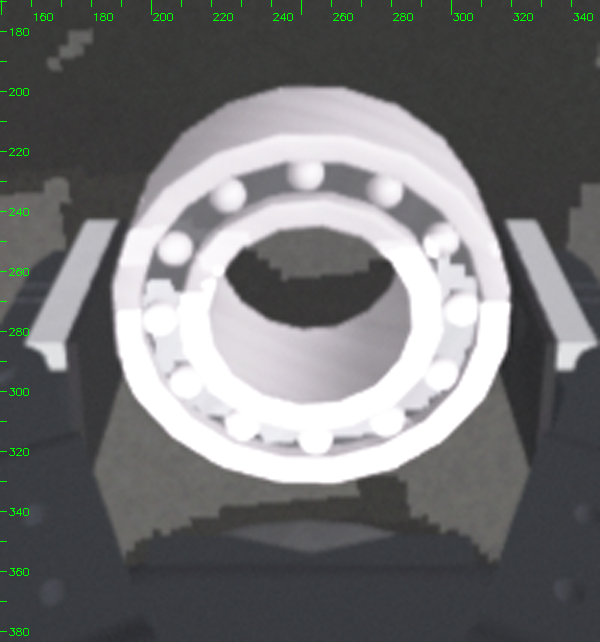

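Emit:
jog_arm([
  [[0,0,-0.05],[0.2,0,0],255],
  [[0,0,0],[0,0,0],200],
  [[0,0,0],[0,0,0],60],
  [[0,0,0],[0,0,0],0],
  [[0,0,0],[0,0,0],0],
  [[0,0,0],[0,0,0],0],
])

```text
t: 9.65
position: [575.7, -37.5, 78.1]
ee_rot: [0.002, 0.742, 0.67, 0.002]
force: [0.7, -0.5, 0.4]
grip_width: 85.3
```

```bash
python3 - <<'E'
from h import *
to(573,-37.5,210,84.2)
E
```

```text
t 9.65 pos [575.7 -37.5  78.1] xang 84.14 tilt [0.0051 0.0005] w 85.3 F [ 0.7 -0.5  0.4] tips 72.6
shift cm (tool) [-1.000e-02 -2.100e-01 -1.319e+01]
turn z deg -0.06
level rotvec deg (tool) [ 0.29 -0.06  0.  ]
```

Emit:
jog_arm([
  [[0,-0.2,-1.5],[0.2,0,0],0],
  [[0,0,-3],[0,0,0],0],
  [[0,0,-3],[0,0,0],0],
  [[0,0,-3],[0,0,0],0],
  [[0,0,-2],[0,0,0],0],
  [[0,0,0],[0,0,0],0],
  [[0,0,0],[0,0,0],0],
])

```text
t: 10.23
position: [571.1, -37.2, 203.4]
ee_rot: [-0.003, 0.742, 0.67, -0.002]
force: [0.3, -0.4, -0.3]
grip_width: 85.5
```

```bash
python3 - <<'E'
from h import *
to(388.8,310.5,220,84.2)
d=get_image("wrist");np.save("wm3.npy",d,allow_pickle=True);crop(d,"pics/w7.png",0,0,512,384,1.5)
E
```

```text
t 10.23 pos [571.1 -37.2 203.4] xang 84.14 tilt [-0.0072  0.0015] w 85.5 F [ 0.3 -0.4 -0.3] tips 72.6
shift cm (tool) [ 32.73 -21.69  -1.47]
turn z deg -0.06
level rotvec deg (tool) [-0.42 -0.04 -0.  ]
```

View pics/w7.png

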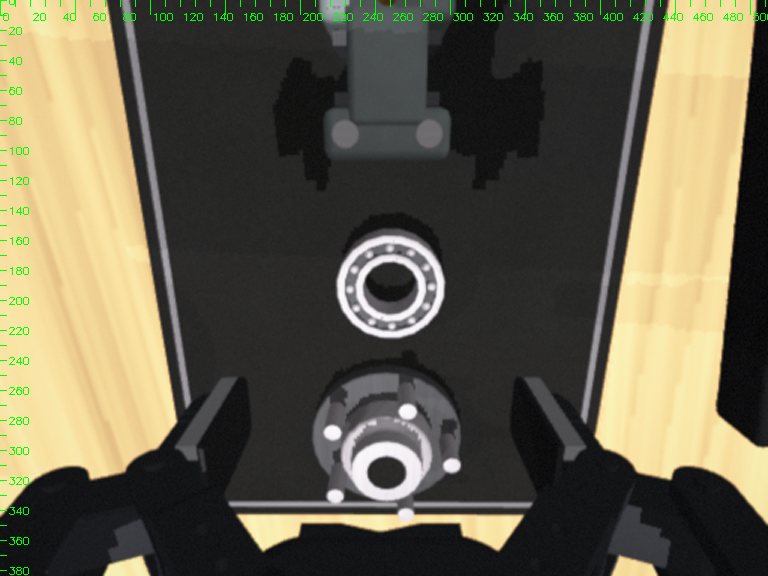

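```bash
cat > meas.py <<'E'
from h import *
def frame(fn,pts,s=1.5,yaw=5.8):
    d=np.load(fn,allow_pickle=True).item()
    yh=np.array([np.sin(np.radians(yaw)),np.cos(np.radians(yaw))]);xh=np.array([yh[1],-yh[0]])
    for n,(x,y,z) in pts.items():
        q=pix2w(d,(x+.5)/s-.5,(y+.5)/s-.5,z)[:2];print(n,q.round(1),"mat-frame rel (573.8,-36.2):",((q-[573.8,-36.2])@xh).round(1),((q-[573.8,-36.2])@yh).round(1))
E
python3 - <<'E'
from meas import *
frame("wm3.npy",dict(big=(390,287,26),hubtop=(386,471,48),hubfl=(386.5,437,16),studl=(345,134,50),studr=(429,134,50),edgel=(325,158,48),edger=(450,158,48),ml=(168,400,4),mr=(594,400,4),ml2=(128,30,4),mr2=(645,30,4),s1=(407,411,48),s2=(333,432,48),s3=(452,465,48),s4=(335,496,48),s5=(405,515,48)))
E
```

```text
big [575.8 -36.6] mat-frame rel (573.8,-36.2): 2.0 -0.2
hubtop [ 562.9 -144.2] mat-frame rel (573.8,-36.2): 0.0 -108.5
hubfl [ 563.4 -143.6] mat-frame rel (573.8,-36.2): 0.5 -107.9
studl [562.6  47.1] mat-frame rel (573.8,-36.2): -19.6 81.8
studr [601.3  43.2] mat-frame rel (573.8,-36.2): 19.3 81.8
edgel [551.6  37.5] mat-frame rel (573.8,-36.2): -29.5 71.1
edger [610.6  31.5] mat-frame rel (573.8,-36.2): 29.8 71.0
ml [ 418.  -108.7] mat-frame rel (573.8,-36.2): -147.6 -87.9
mr [ 704.2 -136.5] mat-frame rel (573.8,-36.2): 139.8 -86.6
ml2 [452.  111.1] mat-frame rel (573.8,-36.2): -136.0 134.2
mr2 [720.8  83.1] mat-frame rel (573.8,-36.2): 134.2 133.5
s1 [ 578.8 -104.2] mat-frame rel (573.8,-36.2): 11.8 -67.2
s2 [ 535.  -114.1] mat-frame rel (573.8,-36.2): -30.8 -81.4
s3 [ 602.3 -143.6] mat-frame rel (573.8,-36.2): 39.2 -104.0
s4 [ 530.  -159.6] mat-frame rel (573.8,-36.2): -31.1 -127.2
s5 [ 571.4 -178.1] mat-frame rel (573.8,-36.2): 11.9 -141.5
```

Emit:
jog_arm([
  [[2,-1.3,-0.5],[-0.4,0,0],0],
  [[3,-2,-0.1],[0,0,0],0],
  [[3.3,-2.2,0],[0,0,0],0],
  [[3.3,-2.2,0],[0,0,0],0],
  [[3.3,-2.2,0],[0,0,0],0],
  [[3.3,-2.2,0],[0,0,0],0],
  [[3.3,-2.2,0],[0,0,0],0],
  [[3.3,-2.2,0],[0,0,0],0],
  [[3.0,-2.0,0],[0,0,0],0],
  [[2.5,-1.7,0],[0,0,0],0],
  [[1.5,-1,0],[0,0,0],0],
  [[0,0,0],[0,0,0],0],
])

```text
t: 11.28
position: [379.5, 310.4, 190.9]
ee_rot: [-0.004, 0.745, 0.667, -0.01]
force: [-0.3, -0.2, -0.9]
grip_width: 85.5
```

```bash
python3 - <<'E'
from h import *
to(388.8,310.5,210,84.2)
d=get_image("wrist");np.save("ws.npy",d,allow_pickle=True);crop(d,"pics/w8.png",0,0,512,384,1.5)
t=get_image("top");np.save("t8.npy",t,allow_pickle=True);crop(t,"pics/t8.png",215,100,355,220,5)
E
```

```text
t 11.28 pos [379.5 310.4 190.9] xang 83.75 tilt [-0.0199 -0.0083] w 85.5 F [-0.3 -0.2 -0.9] tips 72.6
shift cm (tool) [ 0.09  0.89 -1.93]
turn z deg -0.45
level rotvec deg (tool) [-1.08  0.59 -0.  ]
```

View pics/w8.png

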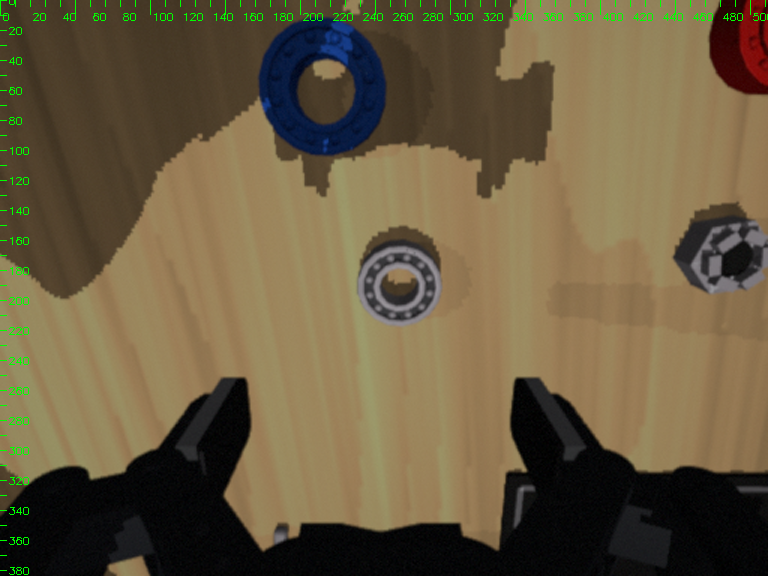

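View pics/t8.png

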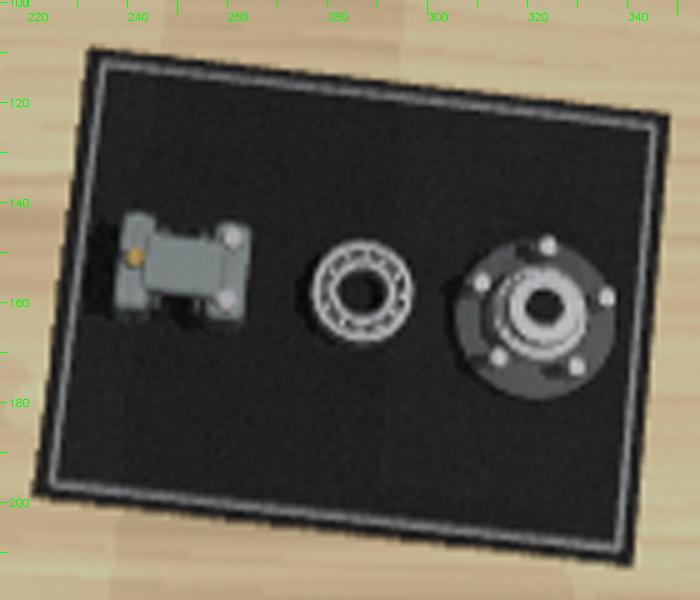

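```bash
python3 - <<'E'
from h import *
d=np.load("t8.npy",allow_pickle=True).item()
def w(x,y,z):return pix2w(d,(x+.5)/5-.5+215,(y+.5)/5-.5+100,z)[:2]
yh=np.array([np.sin(np.radians(5.8)),np.cos(np.radians(5.8))]);xh=np.array([yh[1],-yh[0]])
C=np.mean([w(*p,4) for p in[(90,47),(669,116),(632,566),(33,494)]],0);print("mat",C)
for n,p in dict(big=(362,290,26),hubfl=(535,318,16),hubtop=(543,309,48)).items():
  q=w(*p);print(n,q.round(1),((q-C)@xh).round(1),((q-C)@yh).round(1))
from meas import *
frame("ws.npy",dict(small=(400,286,18),nut=(735,260,24)))
E
```

```text
mat [573.57700706 -36.83112426]
big [576.4 -38.3] 3.0 -1.2
hubfl [ 562.8 -146.3] 0.3 -109.9
hubtop [ 561.5 -145.8] -1.0 -109.6
small [387.8 310.9] mat-frame rel (573.8,-36.2): -220.1 326.5
nut [564.2 309.2] mat-frame rel (573.8,-36.2): -44.5 342.6
```

```bash
python3 - <<'E'
from h import *
to(572,-37.3,200,84.2)
E
```

```text
t 11.38 pos [380.6 308.1 190.9] xang 83.63 tilt [-0.0196 -0.0101] w 85.4 F [-0.9  0.1  0.3] tips 72.6
shift cm (tool) [-32.21  22.84  -0.93]
turn z deg -0.57
level rotvec deg (tool) [-1.05  0.7  -0.  ]
```

Emit:
jog_arm([
  [[-2,1.4,-0.5],[-1,0.7,-0.6],0],
  [[-3,2,-0.1],[0,0,0],0],
  [[-3.3,2.2,-0.1],[0,0,0],0],
  [[-3.3,2.2,-0.1],[0,0,0],0],
  [[-3.3,2.2,-0.1],[0,0,0],0],
  [[-3.3,2.2,0],[0,0,0],0],
  [[-3.3,2.2,0],[0,0,0],0],
  [[-3.3,2.2,0],[0,0,0],0],
  [[-3.0,2.2,0],[0,0,0],0],
  [[-2.5,1.8,0],[0,0,0],0],
  [[-1.5,1,0],[0,0,0],0],
  [[0,0,0],[0,0,0],0],
])

```text
t: 12.38
position: [566.2, -62.0, 192.5]
ee_rot: [0.001, 0.747, 0.665, -0.005]
force: [-0.1, -0.1, -0.5]
grip_width: 85.5
```

```bash
python3 - <<'E'
from h import *
to(572,-37.3,130,84.2)
E
```

```text
t 12.38 pos [566.2 -62.  192.5] xang 83.29 tilt [-0.007  -0.0083] w 85.5 F [-0.1 -0.1 -0.5] tips 72.6
shift cm (tool) [2.58 0.33 6.22]
turn z deg -0.91
level rotvec deg (tool) [-0.34  0.52 -0.  ]
```

Emit:
jog_arm([
  [[1.6,0.2,2],[-0.3,0.5,-0.9],0],
  [[0.6,0,2],[0,0,0],0],
  [[0,0,1],[0,0,0],0],
  [[0,0,0],[0,0,0],0],
])

```text
t: 12.72
position: [569.0, -47.3, 139.3]
ee_rot: [-0.0, 0.746, 0.666, -0.001]
force: [0.2, -0.4, -0.1]
grip_width: 85.4
```

```bash
python3 - <<'E'
from h import *
to(572,-37.3,79,84.2)
E
```

```text
t 12.72 pos [569.  -47.3 139.3] xang 83.54 tilt [-0.0024 -0.0008] w 85.4 F [ 0.2 -0.4 -0.1] tips 72.6
shift cm (tool) [1.03 0.2  6.03]
turn z deg -0.66
level rotvec deg (tool) [-0.13  0.06 -0.  ]
```

Emit:
jog_arm([
  [[0.9,0.2,1.5],[-0.1,0,-0.6],0],
  [[0.2,0,1.5],[0,0,0],0],
  [[0,0,1],[0,0,0],0],
  [[0,0,0.5],[0,0,0],0],
  [[0,0,0],[0,0,0],0],
])

```text
t: 13.13
position: [570.1, -38.0, 93.8]
ee_rot: [-0.0, 0.743, 0.67, -0.002]
force: [0.3, -0.0, 0.6]
grip_width: 85.5
```

```bash
python3 - <<'E'
from h import *
to(572,-37.3,79,84.2)
E
```

```text
t 13.13 pos [570.1 -38.   93.8] xang 84.07 tilt [-0.0028 -0.002 ] w 85.5 F [ 0.3 -0.   0.6] tips 72.6
shift cm (tool) [0.09 0.18 1.48]
turn z deg -0.13
level rotvec deg (tool) [-0.15  0.13  0.  ]
```

Emit:
jog_arm([
  [[0.1,0.2,0.8],[-0.1,0.1,-0.1],0],
  [[0,0,0.5],[0,0,0],0],
  [[0,0,0],[0,0,0],0],
])

```text
t: 13.38
position: [573.2, -37.7, 81.4]
ee_rot: [0.001, 0.742, 0.67, 0.0]
force: [-0.6, -0.3, 0.1]
grip_width: 85.6
```

```bash
python3 - <<'E'
from h import *
to(572,-37.3,79,84.2)
E
```

```text
t 13.38 pos [573.2 -37.7  81.4] xang 84.16 tilt [ 0.0013 -0.0006] w 85.6 F [-0.6 -0.3  0.1] tips 72.6
shift cm (tool) [ 0.03 -0.12  0.24]
turn z deg -0.04
level rotvec deg (tool) [ 0.08  0.02 -0.  ]
```

Emit:
jog_arm([
  [[0.05,-0.2,0.15],[0,0,0],0],
  [[0,0,0],[0,0,0],200],
  [[0,0,0],[0,0,0],200],
  [[0,0,0],[0,0,0],200],
  [[0,0,0],[0,0,0],200],
], grip_force=30)

```text
t: 13.8
position: [572.2, -37.2, 81.2]
ee_rot: [0.002, 0.742, 0.67, 0.001]
force: [-0.4, -0.1, -1.4]
grip_width: 60.5
```

```bash
python3 - <<'E'
from h import *
to(572,-36.3,79,84.2)
d=get_image("wrist");np.save("w9.npy",d,allow_pickle=True);crop(d,"pics/w9.png",0,0,512,384,1.5)
E
```

```text
t 13.80 pos [572.2 -37.2  81.2] xang 84.14 tilt [ 0.0039 -0.0009] w 60.5 F [-0.4 -0.1 -1.4] tips 72.6
shift cm (tool) [ 0.09 -0.03  0.22]
turn z deg -0.06
level rotvec deg (tool) [0.23 0.03 0.  ]
```

View pics/w9.png

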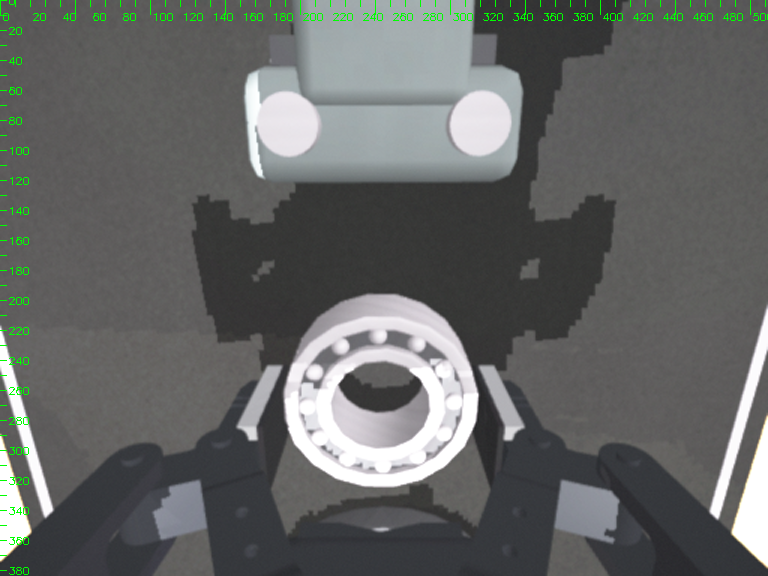

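```bash
python3 - <<'E'
from meas import *
frame("w9.npy",dict(big=(382,402,26),edgel=(246,130,46),edger=(522,130,46),edge=(384,181,47),sl=(288,124,50),sr=(481,124,50),ml=(24,430,4),mr=(736,430,4)))
E
```

```text
big [573.7 -35.1] mat-frame rel (573.8,-36.2): -0.2 1.1
edgel [552.4  47.3] mat-frame rel (573.8,-36.2): -29.7 80.9
edger [611.7  41.2] mat-frame rel (573.8,-36.2): 29.9 80.9
edge [581.   33.7] mat-frame rel (573.8,-36.2): 0.1 70.2
sl [562.4  47.4] mat-frame rel (573.8,-36.2): -19.8 82.0
sr [602.1  43.3] mat-frame rel (573.8,-36.2): 20.1 82.0
ml [437.5 -46.8] mat-frame rel (573.8,-36.2): -134.5 -24.3
mr [704.2 -74.6] mat-frame rel (573.8,-36.2): 133.6 -25.1
```

Emit:
jog_arm([
  [[0,0,0],[0.1,0,0],120],
  [[0,0,0],[0,0,0],60],
  [[0,0,0],[0,0,0],0],
  [[0,0,0],[0,0,0],0],
  [[0,0,-1.5],[0,0,0],0],
  [[0,0,-3],[0,0,0],0],
  [[0,0,-3],[0,0,0],0],
  [[0,0,-3],[0,0,0],0],
  [[0,0,-2],[0,0,0],0],
  [[0,0,0],[0,0,0],0],
  [[0,0,0],[0,0,0],0],
])

```text
t: 14.77
position: [570.6, -37.0, 210.4]
ee_rot: [-0.0, 0.742, 0.67, -0.001]
force: [-0.3, 0.0, -0.1]
grip_width: 85.2
```

```bash
python3 - <<'E'
from h import *
to(388.8,310.5,200,84.2)
d=get_image("wrist");np.save("w10.npy",d,allow_pickle=True);crop(d,"pics/w10.png",0,0,512,384,1.5)
E
```

```text
t 14.77 pos [570.6 -37.  210.4] xang 84.15 tilt [-0.0017 -0.0004] w 85.2 F [-0.3  0.  -0.1] tips 72.6
shift cm (tool) [ 32.72 -21.63   1.06]
turn z deg -0.05
level rotvec deg (tool) [-0.1   0.03  0.  ]
```

View pics/w10.png

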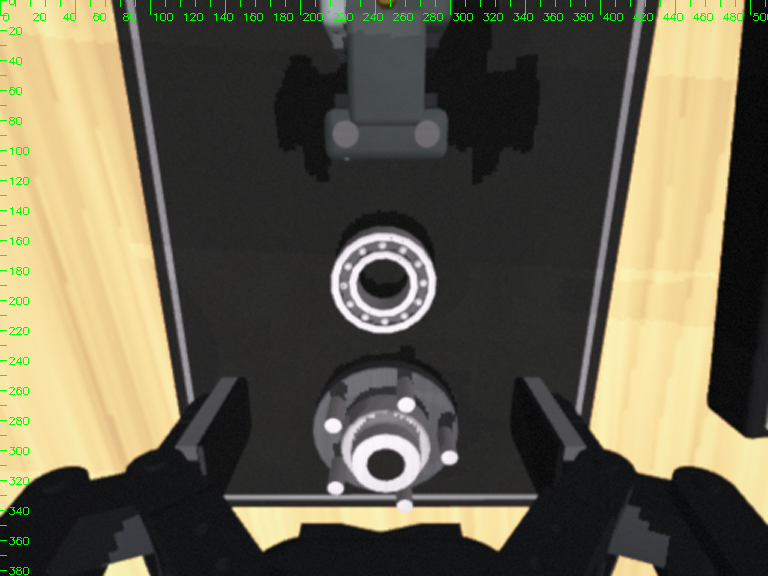

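```bash
python3 - <<'E'
from meas import *
frame("w10.npy",dict(big=(383.5,282.5,26),hubtop=(386,464,48),hubfl=(385.5,430,16),edgel=(326,157,48),edger=(448,157,48)))
E
```

```text
big [572.7 -35.8] mat-frame rel (573.8,-36.2): -1.1 0.3
hubtop [ 563.2 -145. ] mat-frame rel (573.8,-36.2): 0.5 -109.3
hubfl [ 563.3 -143.2] mat-frame rel (573.8,-36.2): 0.4 -107.5
edgel [551.7  37.6] mat-frame rel (573.8,-36.2): -29.4 71.2
edger [611.   31.6] mat-frame rel (573.8,-36.2): 30.1 71.2
```

Emit:
jog_arm([
  [[2,-1.3,0],[0,0,0],0],
  [[3,-2,0],[0,0,0],0],
  [[3.3,-2.2,0],[0,0,0],0],
  [[3.3,-2.2,0],[0,0,0],0],
  [[3.3,-2.2,0],[0,0,0],0],
  [[3.3,-2.2,0],[0,0,0],0],
  [[3.3,-2.2,0],[0,0,0],0],
  [[3.3,-2.2,0],[0,0,0],0],
  [[3.0,-2.0,0],[0,0,0],0],
  [[2.0,-1.3,0],[0,0,0],0],
  [[1.5,-0.8,0],[0,0,0],0],
  [[0,0,0],[0,0,0],0],
])

```text
t: 15.82
position: [384.9, 305.0, 193.2]
ee_rot: [-0.003, 0.744, 0.668, -0.01]
force: [-0.3, 0.0, -0.1]
grip_width: 85.9
```

```bash
python3 - <<'E'
from h import *
to(387,310,120,84.2)
E
```

```text
t 15.82 pos [384.9 305.  193.2] xang 83.79 tilt [-0.0189 -0.0088] w 85.9 F [-0.3  0.  -0.1] tips 72.6
shift cm (tool) [0.6  0.29 7.31]
turn z deg -0.41
level rotvec deg (tool) [-1.02  0.62  0.  ]
```

Emit:
jog_arm([
  [[0.4,0.2,1],[-1,0.6,-0.4],0],
  [[0,0,2],[0,0,0],0],
  [[0,0,2],[0,0,0],0],
  [[0,0,1],[0,0,0],0],
  [[0,0,0],[0,0,0],0],
])

```text
t: 16.23
position: [384.7, 306.6, 126.0]
ee_rot: [0.001, 0.741, 0.672, -0.003]
force: [-0.3, -0.1, 0.7]
grip_width: 85.5
```

```bash
python3 - <<'E'
from h import *
to(387,310,90,84.2)
d=get_image("wrist");np.save("w11.npy",d,allow_pickle=True);crop(d,"pics/w11.png",0,0,512,384,1.5)
E
```

```text
t 16.23 pos [384.7 306.6 126. ] xang 84.41 tilt [-0.0038 -0.0055] w 85.5 F [-0.3 -0.1  0.7] tips 72.6
shift cm (tool) [0.38 0.21 3.59]
turn z deg 0.21
level rotvec deg (tool) [-0.19  0.33 -0.  ]
```

View pics/w11.png

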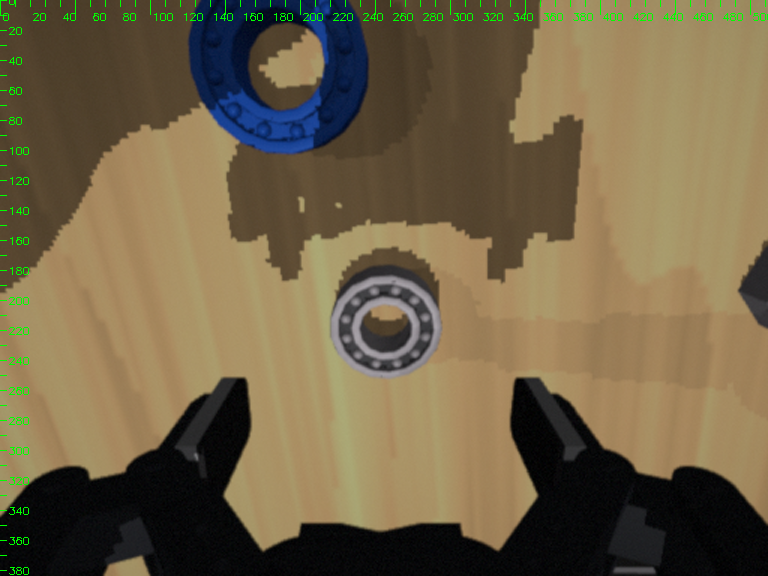

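```bash
python3 - <<'E'
from meas import *
frame("w11.npy",dict(small=(385.5,325.5,18)))
d=np.load("w11.npy",allow_pickle=True).item();o,M,a=pose()
q=pix2w(d,386/1.5-.17,326/1.5-.17,18);print((M.T@(q-o["position"])).round(1))
E
```

```text
small [387.5 312. ] mat-frame rel (573.8,-36.2): -220.5 327.5
[  6.1   2.9 108.5]
```

Emit:
jog_arm([
  [[0.5,0.1,1.5],[-0.2,0.3,0.2],0],
  [[0,0,1.5],[0,0,0],0],
  [[0,0,0.5],[0,0,0],0],
  [[0,0,0],[0,0,0],0],
])

```text
t: 16.62
position: [387.5, 309.9, 91.3]
ee_rot: [0.001, 0.743, 0.669, -0.0]
force: [-0.3, -0.3, -0.9]
grip_width: 84.9
```

```bash
python3 - <<'E'
from h import *
to(386.3,311,74,84.2)
E
```

```text
t 16.62 pos [387.5 309.9  91.3] xang 84.04 tilt [ 0.0006 -0.0011] w 84.9 F [-0.3 -0.3 -0.9] tips 72.6
shift cm (tool) [ 0.1  -0.13  1.73]
turn z deg -0.16
level rotvec deg (tool) [ 0.04  0.06 -0.  ]
```

Emit:
jog_arm([
  [[0.1,-0.1,0.9],[0,0,-0.1],0],
  [[0,0,0.6],[0,0,0],0],
  [[0,0,0.1],[0,0,0],0],
  [[0,0,0],[0,0,0],0],
])

```text
t: 16.95
position: [387.9, 311.2, 75.9]
ee_rot: [0.001, 0.743, 0.67, 0.001]
force: [-0.5, 0.5, 0.6]
grip_width: 85.3
```

```bash
python3 - <<'E'
from h import *
to(386.3,311,74,84.2)
E
```

```text
t 16.95 pos [387.9 311.2  75.9] xang 84.10 tilt [0.0025 0.0001] w 85.3 F [-0.5  0.5  0.6] tips 72.6
shift cm (tool) [-0.04 -0.15  0.19]
turn z deg -0.1
level rotvec deg (tool) [ 0.14 -0.02 -0.  ]
```

Emit:
jog_arm([
  [[0,-0.15,0.25],[0.1,0,0],60],
  [[0,0,0],[0,0,0],255],
  [[0,0,0],[0,0,0],255],
  [[0,0,0],[0,0,0],255],
  [[0,0,0],[0,0,0],255],
  [[0,0,0],[0,0,0],255],
], grip_force=40)

```text
t: 17.45
position: [386.7, 311.8, 74.5]
ee_rot: [0.0, 0.742, 0.67, 0.001]
force: [0.1, -0.6, -1.7]
grip_width: 46.3
```

```bash
python3 - <<'E'
from h import *
to(386.3,311,74,84.2)
E
```

```text
t 17.45 pos [386.7 311.8  74.5] xang 84.12 tilt [0.0018 0.0012] w 46.3 F [ 0.1 -0.6 -1.7] tips 72.6
shift cm (tool) [-0.09 -0.03  0.05]
turn z deg -0.08
level rotvec deg (tool) [ 0.09 -0.08  0.  ]
```

Emit:
jog_arm([
  [[0,0,-1],[0,0,0],255],
  [[0,0,-2],[0,0,0],255],
  [[0,0,-3],[0,0,0],255],
  [[0,0,-3],[0,0,0],255],
  [[0,0,-3],[0,0,0],255],
  [[0,0,-2],[0,0,0],255],
  [[0,0,0],[0,0,0],255],
])

```text
t: 18.03
position: [383.9, 309.7, 221.9]
ee_rot: [-0.0, 0.742, 0.67, -0.002]
force: [0.5, 0.7, -2.7]
grip_width: 46.5
```

```bash
python3 - <<'E'
from h import *
to(571.5,-36.5,210,84.2)
E
```

```text
t 18.03 pos [383.9 309.7 221.9] xang 84.13 tilt [-0.0035 -0.003 ] w 46.5 F [ 0.5  0.7 -2.7] tips 72.6
shift cm (tool) [-32.52  22.21   1.23]
turn z deg -0.07
level rotvec deg (tool) [-0.18  0.19 -0.  ]
```

Emit:
jog_arm([
  [[-2,1.4,0],[-0.2,0.2,0],255],
  [[-3,2,0],[0,0,0],255],
  [[-3.3,2.2,0],[0,0,0],255],
  [[-3.3,2.2,0],[0,0,0],255],
  [[-3.3,2.2,0],[0,0,0],255],
  [[-3.3,2.2,0],[0,0,0],255],
  [[-3.3,2.2,0],[0,0,0],255],
  [[-3,2.2,0],[0,0,0],255],
  [[-2.5,1.8,0],[0,0,0],255],
  [[-1.5,1.5,0],[0,0,0],255],
  [[0,0,0],[0,0,0],255],
  [[0,0,0],[0,0,0],255],
])

```text
t: 19.03
position: [558.7, -7.0, 220.3]
ee_rot: [-0.001, 0.741, 0.672, 0.002]
force: [0.4, -0.3, -1.9]
grip_width: 46.3
```

```bash
python3 - <<'E'
from h import *
to(571.5,-36.5,180,84.2)
E
```

```text
t 19.03 pos [558.7  -7.  220.3] xang 84.41 tilt [0.0014 0.0047] w 46.3 F [ 0.4 -0.3 -1.9] tips 72.6
shift cm (tool) [-2.83  1.56  4.01]
turn z deg 0.21
level rotvec deg (tool) [ 0.05 -0.28  0.  ]
```

Emit:
jog_arm([
  [[-1.6,0.9,1.5],[0,-0.2,0.2],255],
  [[-1,0.5,1.5],[0,0,0],255],
  [[0,0,0.5],[0,0,0],255],
  [[0,0,0],[0,0,0],255],
  [[0,0,0],[0,0,0],255],
])

```text
t: 19.45
position: [567.3, -31.2, 183.1]
ee_rot: [-0.002, 0.741, 0.672, 0.0]
force: [0.3, -0.3, -1.4]
grip_width: 46.1
```

```bash
python3 - <<'E'
from h import *
to(571.5,-36.5,140,84.2)
E
```

```text
t 19.45 pos [567.3 -31.2 183.1] xang 84.39 tilt [-0.0027  0.0034] w 46.1 F [ 0.3 -0.3 -1.4] tips 72.6
shift cm (tool) [-0.5   0.48  4.3 ]
turn z deg 0.19
level rotvec deg (tool) [-0.17 -0.18 -0.  ]
```

Emit:
jog_arm([
  [[-0.5,0.5,1.5],[-0.2,-0.2,0.2],255],
  [[0,0,1.5],[0,0,0],255],
  [[0,0,1],[0,0,0],255],
  [[0,0,0],[0,0,0],255],
  [[0,0,0],[0,0,0],255],
])

```text
t: 19.87
position: [571.4, -31.6, 145.3]
ee_rot: [0.001, 0.74, 0.673, 0.001]
force: [-0.6, 0.3, -1.2]
grip_width: 46.1
```

```bash
python3 - <<'E'
from h import *
to(571.5,-36.5,120,84.2)
d=get_image("wrist");np.save("w12.npy",d,allow_pickle=True);crop(d,"pics/w12.png",0,0,512,384,1.5)
E
```

```text
t 19.87 pos [571.4 -31.6 145.3] xang 84.53 tilt [0.0032 0.0009] w 46.1 F [-0.6  0.3 -1.2] tips 72.6
shift cm (tool) [-0.49  0.05  2.53]
turn z deg 0.33
level rotvec deg (tool) [ 0.18 -0.07  0.  ]
```

View pics/w12.png

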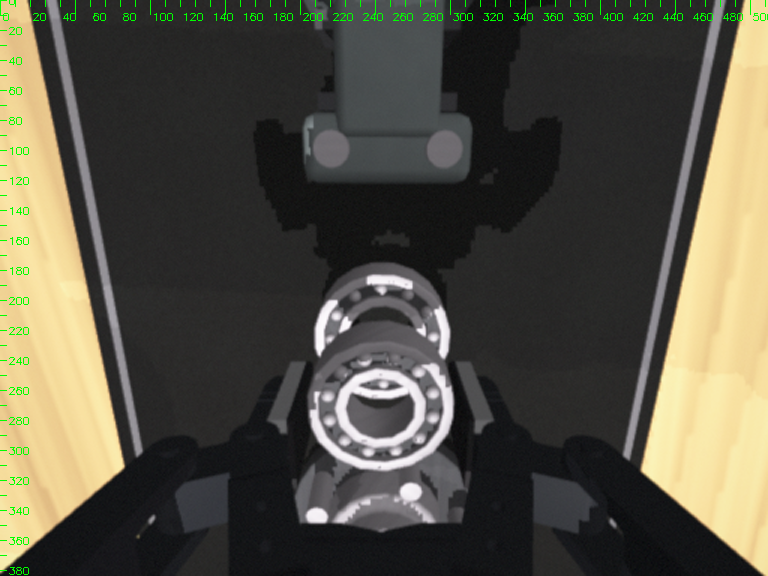

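```bash
python3 - <<'E'
from meas import *
frame("w12.npy",dict(small=(381.5,404,88.8),smalltop=(381.5,341,88.8),smallbot=(381.5,469,88.8),bigl=(316,334,26),bigr=(450,334,26),bigtop=(382,276,26)))
E
```

```text
small [572.5 -30.9] mat-frame rel (573.8,-36.2): -1.8 5.2
smalltop [574.6  -9.2] mat-frame rel (573.8,-36.2): -1.9 27.0
smallbot [570.2 -55.6] mat-frame rel (573.8,-36.2): -1.6 -19.7
bigl [543.2 -31.4] mat-frame rel (573.8,-36.2): -30.9 1.7
bigr [603.2 -37.2] mat-frame rel (573.8,-36.2): 29.4 2.0
bigtop [575.3  -7.2] mat-frame rel (573.8,-36.2): -1.5 29.0
```

Emit:
jog_arm([
  [[-0.4,0.1,1.3],[0.2,-0.1,0.3],255],
  [[0,0,1.0],[0,0,0],255],
  [[0,0,0.6],[0,0,0],255],
  [[0,0,0],[0,0,0],255],
  [[0,0,0],[0,0,0],255],
])

```text
t: 20.33
position: [573.2, -35.7, 115.5]
ee_rot: [0.001, 0.742, 0.671, 0.001]
force: [0.2, -0.3, -1.6]
grip_width: 46.4
```

```bash
python3 - <<'E'
from h import *
to(571.5,-36.5,104,84.2)
d=get_image("wrist");np.save("w13.npy",d,allow_pickle=True);crop(d,"pics/w13.png",130,150,390,350,3)
E
```

```text
t 20.33 pos [573.2 -35.7 115.5] xang 84.23 tilt [ 0.0022 -0.0007] w 46.4 F [ 0.2 -0.3 -1.6] tips 72.6
shift cm (tool) [-0.1  -0.17  1.15]
turn z deg 0.03
level rotvec deg (tool) [0.13 0.03 0.  ]
```

View pics/w13.png

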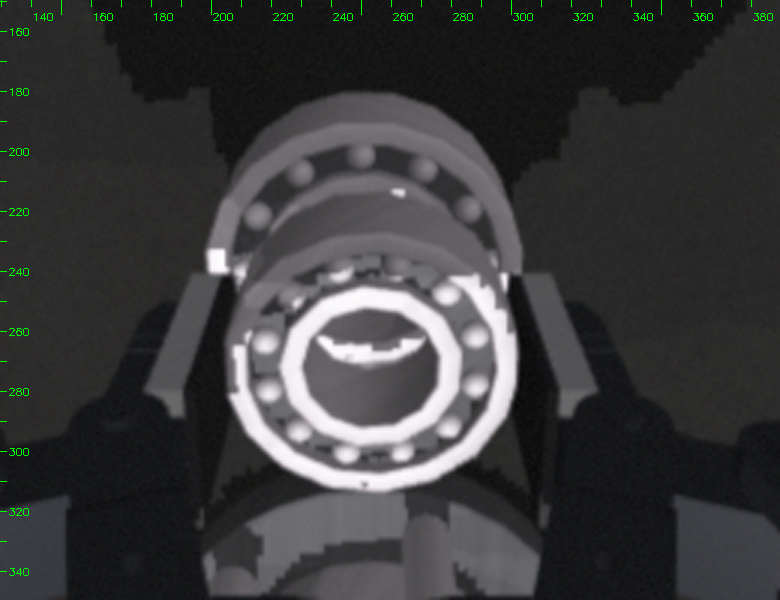

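```bash
cat >> meas.py <<'E'
def frame2(fn,pts,u0,v0,s,yaw=5.8):
    d=np.load(fn,allow_pickle=True).item()
    yh=np.array([np.sin(np.radians(yaw)),np.cos(np.radians(yaw))]);xh=np.array([yh[1],-yh[0]])
    for n,(x,y,z) in pts.items():
        q=pix2w(d,(x+.5)/s-.5+u0,(y+.5)/s-.5+v0,z)[:2];print(n,q.round(1),((q-[573.8,-36.2])@xh).round(1),((q-[573.8,-36.2])@yh).round(1))
E
python3 - <<'E'
from meas import *
frame2("w13.npy",dict(sl=(226,365,59),sr=(518,365,59),st=(372,233,59),sb=(372,492,59),bl=(207,265,26),br=(523,265,26),bt=(365,123,26)),130,150,3)
E
```

```text
sl [550.9 -33.9] -23.0 0.0
sr [597.  -38.5] 23.4 0.0
st [576.3 -13.4] 0.2 22.9
sb [571.5 -60.5] 0.2 -24.4
bl [542.5 -31.9] -31.6 1.1
br [603.1 -38.1] 29.4 1.1
bt [575.8  -6.4] -1.1 29.8
```

Emit:
jog_arm([
  [[-0.05,-0.15,0.6],[0.1,0,0],255],
  [[0,0,0.4],[0,0,0],255],
  [[0,0,0],[0,0,0],255],
  [[0,0,0],[0,0,0],255],
])

```text
t: 20.72
position: [571.7, -36.3, 105.0]
ee_rot: [0.0, 0.742, 0.671, 0.0]
force: [-0.6, -0.1, -1.5]
grip_width: 46.6
```

```bash
python3 - <<'E'
from h import *
to(572,-36.5,101,84.2)
d=get_image("wrist");np.save("w14.npy",d,allow_pickle=True);crop(d,"pics/w14.png",130,150,390,350,3)
E
```

```text
t 20.72 pos [571.7 -36.3 105. ] xang 84.22 tilt [ 0.0007 -0.0006] w 46.6 F [-0.6 -0.1 -1.5] tips 72.6
shift cm (tool) [-0.02  0.03  0.4 ]
turn z deg 0.02
level rotvec deg (tool) [0.04 0.03 0.  ]
```

View pics/w14.png

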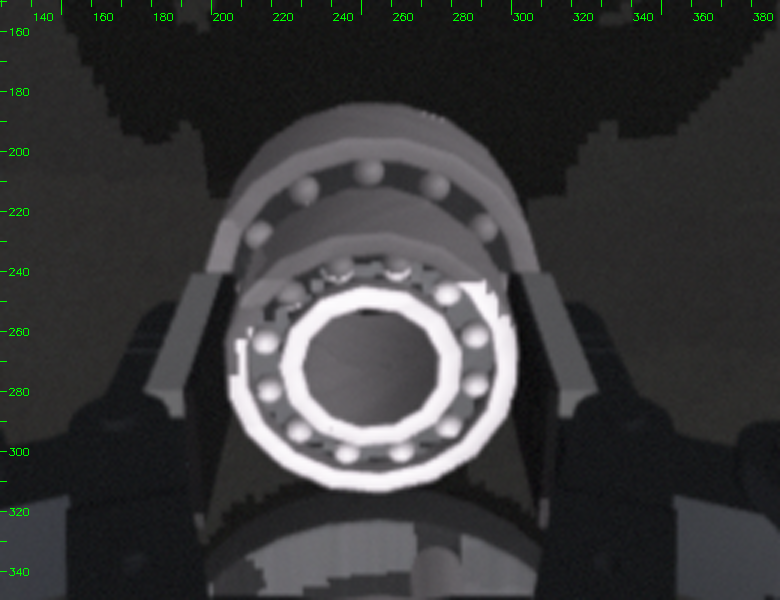

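```bash
python3 - <<'E'
from meas import *
frame2("w14.npy",dict(sl=(226,365,48.5),sr=(518,365,48.5),st=(372,233,48.5),sb=(372,492,48.5),bl=(207,265,26),br=(537,265,26),bt=(372,137,26)),130,150,3)
E
```

```text
sl [549.4 -34.4] -24.5 -0.7
sr [595.5 -39. ] 21.8 -0.6
st [574.7 -13.9] -1.3 22.2
sb [570. -61.] -1.3 -25.0
bl [543.5 -27.4] -31.0 5.6
br [602.6 -33.4] 28.4 5.7
bt [575.5  -6.3] -1.3 30.0
```

Emit:
jog_arm([
  [[0.03,0,0.2],[0,0,0],255],
  [[0,0,0.15],[0,0,0],255],
  [[0,0,0],[0,0,0],255],
])

```text
t: 21.02
position: [572.2, -35.9, 101.7]
ee_rot: [0.001, 0.742, 0.671, 0.0]
force: [-0.8, 0.4, -1.0]
grip_width: 46.6
```

Emit:
jog_arm([
  [[0,0,0.15],[0,0,0],255],
])

```text
t: 21.1
position: [572.4, -35.9, 100.4]
ee_rot: [0.001, 0.742, 0.671, 0.001]
force: [0.5, -0.0, -2.8]
grip_width: 46.7
```

Emit:
jog_arm([
  [[0,0,0.15],[0,0,0],255],
])

```text
t: 21.18
position: [572.5, -35.9, 100.1]
ee_rot: [0.001, 0.742, 0.671, 0.001]
force: [-8.0, 0.3, 24.2]
grip_width: 46.2
```

Contact. Release.

Emit:
jog_arm([
  [[-0.02,-0.03,-0.03],[0,0,0],200],
  [[0,0,0],[0,0,0],130],
  [[0,0,0],[0,0,0],60],
  [[0,0,0],[0,0,0],0],
  [[0,0,0],[0,0,0],0],
  [[0,0,0],[0,0,0],0],
])

```text
t: 21.68
position: [573.2, -36.1, 101.6]
ee_rot: [0.002, 0.742, 0.671, 0.002]
force: [0.1, -0.7, -0.7]
grip_width: 85.3
```

```bash
python3 - <<'E'
from h import *
to(572,-36.5,210,84.2)
E
```

```text
t 21.68 pos [573.2 -36.1 101.6] xang 84.23 tilt [ 0.0053 -0.0009] w 85.3 F [ 0.1 -0.7 -0.7] tips 72.6
shift cm (tool) [ -0.06  -0.06 -10.84]
turn z deg 0.03
level rotvec deg (tool) [ 0.31  0.02 -0.  ]
```

Emit:
jog_arm([
  [[0,0,-1.5],[0.2,0,0],0],
  [[0,0,-3],[0,0,0],0],
  [[0,0,-3],[0,0,0],0],
  [[0,0,-3],[0,0,0],0],
  [[0,0,-2],[0,0,0],0],
  [[0,0,0],[0,0,0],0],
  [[0,0,0],[0,0,0],0],
])

```text
t: 22.27
position: [571.5, -35.9, 229.7]
ee_rot: [-0.001, 0.742, 0.671, -0.001]
force: [0.1, 0.1, -0.6]
grip_width: 85.5
```

```bash
python3 - <<'E'
from h import *
to(567,307,230,84.2)
d=get_image("wrist");np.save("w15.npy",d,allow_pickle=True);crop(d,"pics/w15.png",150,80,380,340,2.3)
E
```

```text
t 22.27 pos [571.5 -35.9 229.7] xang 84.23 tilt [-0.0033 -0.0002] w 85.5 F [ 0.1  0.1 -0.6] tips 72.6
shift cm (tool) [34.07 -3.9  -0.04]
turn z deg 0.03
level rotvec deg (tool) [-0.19  0.03  0.  ]
```

View pics/w15.png

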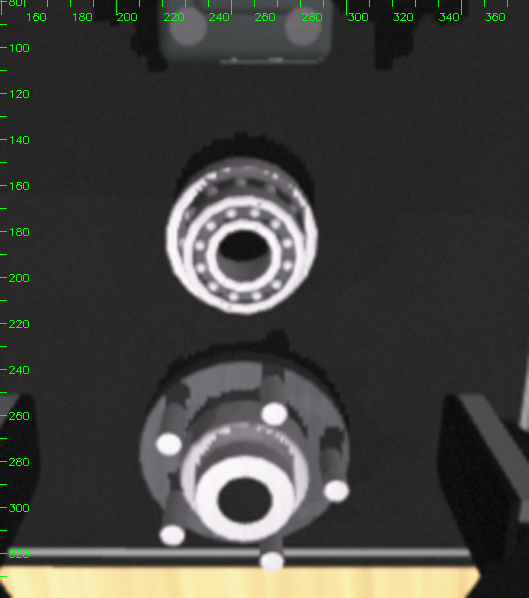

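Emit:
jog_arm([
  [[2,-0.2,0],[-0.2,0,0],0],
  [[3.3,-0.4,0],[0,0,0],0],
  [[3.6,-0.4,0],[0,0,0],0],
  [[3.6,-0.4,0],[0,0,0],0],
  [[3.6,-0.4,0],[0,0,0],0],
  [[3.6,-0.4,0],[0,0,0],0],
  [[3.6,-0.4,0],[0,0,0],0],
  [[3.3,-0.4,0],[0,0,0],0],
  [[2.5,-0.3,0],[0,0,0],0],
  [[1.5,0,0],[0,0,0],0],
  [[0,0,0],[0,0,-4],0],
  [[0,0,0],[0,0,-7],0],
])

```text
t: 23.32
position: [563.3, 282.7, 208.1]
ee_rot: [-0.005, 0.675, 0.738, -0.011]
force: [-0.3, -0.1, -0.1]
grip_width: 85.2
```

Emit:
jog_arm([
  [[0,0,0],[0,0,-7],0],
  [[0,0,0],[0,0,-7],0],
  [[0,0,0],[0,0,-7],0],
  [[0,0,0],[0,0,-7],0],
  [[0,0,0],[0,0,-7],0],
  [[0,0,0],[0,0,-7],0],
  [[0,0,0],[0,0,-7],0],
  [[0,0,0],[0,0,-7],0],
  [[0,0,0],[0,0,-7],0],
  [[0,0,0],[0,0,-7],0],
  [[0,0,0],[0,0,-5],0],
  [[0,0,0],[0,0,0],0],
])

```text
t: 24.32
position: [558.9, 273.7, 189.6]
ee_rot: [-0.021, 0.068, 0.997, -0.014]
force: [-0.1, 0.7, 0.3]
grip_width: 85.3
```

```bash
python3 - <<'E'
from h import *
to(567.5,307,210,174.2)
E
```

```text
t 24.32 pos [558.9 273.7 189.6] xang 172.12 tilt [-0.0445 -0.0249] w 85.3 F [-0.1  0.7  0.3] tips 72.6
shift cm (tool) [-0.32  3.36 -2.16]
turn z deg -2.08
level rotvec deg (tool) [-1.76 -2.33 -0.  ]
```

Emit:
jog_arm([
  [[-0.2,2.2,-1],[-1.7,-2.3,-2],0],
  [[0,1,-0.5],[0,0,0],0],
  [[0,0,0],[0,0,0],0],
  [[0,0,0],[0,0,0],0],
])

```text
t: 24.65
position: [564.5, 303.2, 200.0]
ee_rot: [-0.003, 0.056, 0.998, -0.003]
force: [-0.5, -0.2, -1.2]
grip_width: 85.2
```

```bash
python3 - <<'E'
from h import *
to(567.5,307,210,174.2)
d=get_image("wrist");np.save("w16.npy",d,allow_pickle=True);crop(d,"pics/w16.png",0,0,512,384,1.5)
t=get_image("top");np.save("t16.npy",t,allow_pickle=True);crop(t,"pics/t16.png",215,100,355,220,5)
E
```

```text
t 24.65 pos [564.5 303.2 200. ] xang 173.53 tilt [-0.007 -0.005] w 85.2 F [-0.5 -0.2 -1.2] tips 72.6
shift cm (tool) [-0.25  0.41 -1.  ]
turn z deg -0.67
level rotvec deg (tool) [-0.33 -0.36  0.  ]
```

View pics/w16.png

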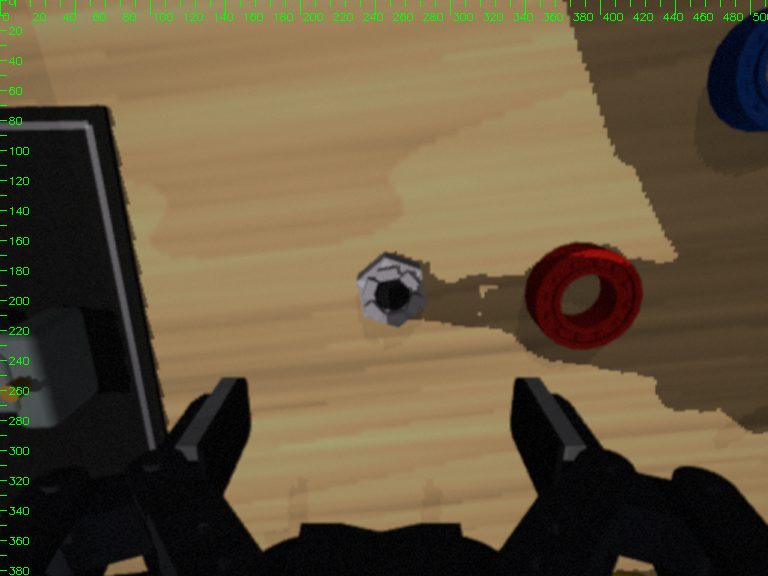

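View pics/t16.png

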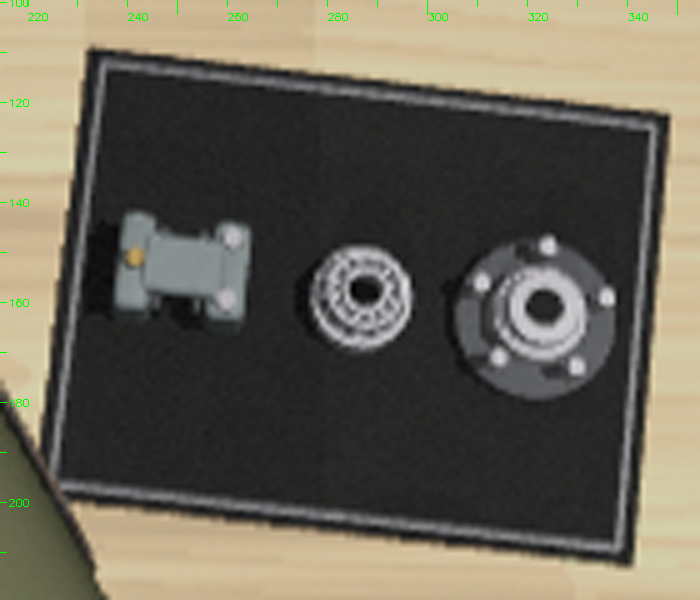

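```bash
python3 - <<'E'
from meas import *
d=np.load("w16.npy",allow_pickle=True).item();crop(d,"pics/w16b.png",220,150,300,230,8)
dt=np.load("t16.npy",allow_pickle=True).item()
def w(x,y,z):return pix2w(dt,(x+.5)/5-.5+215,(y+.5)/5-.5+100,z)[:2]
print(w(362,297,26),w(367,291,44))
E
```

```text
[572.03973814 -38.30023684] [571.75665489 -39.67462477]
```

View pics/w16b.png

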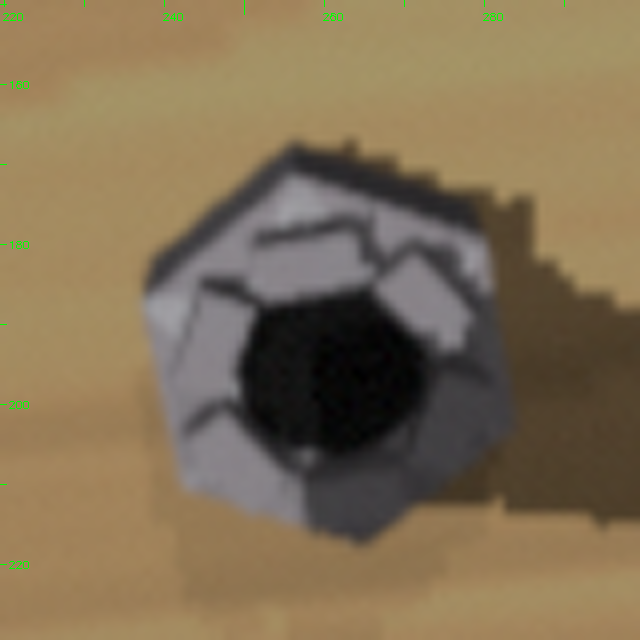

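```bash
python3 - <<'E'
from meas import *
d=np.load("w16.npy",allow_pickle=True).item()
V=[(295,172),(488,235),(512,425),(362,540),(183,487),(147,298)]
W=np.array([pix2w(d,(x+.5)/8-.5+220,(y+.5)/8-.5+150,17)[:2] for x,y in V]);print(W.round(1),W.mean(0))
for i in range(6):
  e=W[i]-W[i-1];print(np.linalg.norm(e).round(1),np.degrees(np.arctan2(e[1],e[0])).round(1), (np.degrees(np.arctan2(e[1],e[0]))%60).round(1))
to(567,309,120,171.5)
E
```

```text
[[546.  306.3]
 [555.2 326.2]
 [577.1 326.9]
 [588.9 309.1]
 [580.4 290. ]
 [558.2 288.8]] [567.64187012 307.86853228]
21.3 124.8 4.8
21.9 65.1 5.1
21.9 2.1 2.1
21.4 -56.6 3.4
21.0 -114.0 6.0
22.2 -177.0 3.0
t 24.75 pos [564.4 302.9 199.9] xang 173.56 tilt [-0.0072 -0.005 ] w 85.6 F [ 0.8 -0.6 -0.3] tips 72.6
shift cm (tool) [-0.24  0.68  7.98]
turn z deg 2.06
level rotvec deg (tool) [-0.33 -0.38 -0.  ]
```

Emit:
jog_arm([
  [[-0.1,0.4,1.5],[-0.3,-0.4,-5.3],0],
  [[0,0,2],[0,0,-5.3],0],
  [[0,0,2],[0,0,0],0],
  [[0,0,1],[0,0,0],0],
  [[0,0,0],[0,0,0],0],
])

```text
t: 25.17
position: [566.5, 304.4, 132.7]
ee_rot: [-0.0, -0.038, 0.999, -0.001]
force: [0.3, -0.1, -0.0]
grip_width: 85.0
```

```bash
python3 - <<'E'
from h import *
to(567.5,306.8,95,184.1)
d=get_image("wrist");np.save("w17.npy",d,allow_pickle=True);crop(d,"pics/w17.png",130,130,390,330,3)
E
```

```text
t 25.17 pos [566.5 304.4 132.7] xang -175.68 tilt [-0.0002 -0.002 ] w 85.0 F [ 0.3 -0.1 -0. ] tips 72.6
shift cm (tool) [-0.12  0.24  3.77]
turn z deg 0.22
level rotvec deg (tool) [-0.11 -0.02  0.  ]
```

View pics/w17.png

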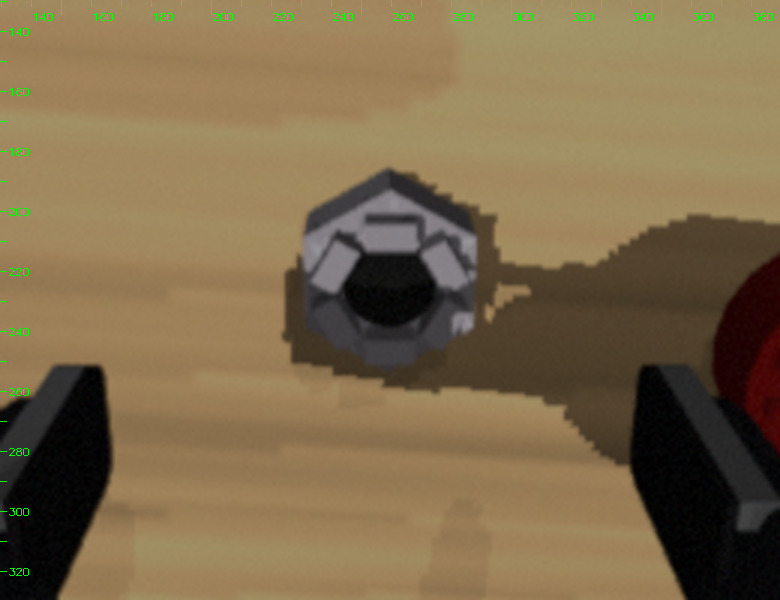

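```bash
python3 - <<'E'
from meas import *
frame2("w17.npy",dict(l=(303,270,17),r=(475,270,17),t=(390,190,17),b=(390,368,17)),130,130,3)
E
```

```text
l [566.3 288.5] -40.3 322.3
r [563.4 326.2] -47.0 359.5
t [546.4 306.1] -61.9 337.7
b [589.  309.6] -19.9 345.5
```

Emit:
jog_arm([
  [[-0.1,0.25,1.5],[-0.1,0,0.2],0],
  [[0,0,1.5],[0,0,0],0],
  [[0,0,1],[0,0,0],0],
  [[0,0,0.3],[0,0,0],0],
  [[0,0,0],[0,0,0],0],
])

```text
t: 25.63
position: [570.2, 307.3, 93.8]
ee_rot: [0.002, -0.034, 0.999, 0.001]
force: [-0.2, -0.6, 0.5]
grip_width: 85.4
```

```bash
python3 - <<'E'
from h import *
to(567.6,306.8,74.5,184.1)
E
```

```text
t 25.63 pos [570.2 307.3  93.8] xang -176.12 tilt [0.0043 0.0019] w 85.4 F [-0.2 -0.6  0.5] tips 72.6
shift cm (tool) [ 0.27 -0.04  1.93]
turn z deg -0.22
level rotvec deg (tool) [0.09 0.26 0.  ]
```

Emit:
jog_arm([
  [[0.3,0,0.9],[0.1,0.3,-0.2],0],
  [[0,0,0.8],[0,0,0],0],
  [[0,0,0.1],[0,0,0],0],
  [[0,0,0],[0,0,0],0],
])

```text
t: 25.97
position: [568.3, 307.7, 76.7]
ee_rot: [0.001, -0.036, 0.999, 0.0]
force: [0.7, 0.5, -1.0]
grip_width: 85.5
```

```bash
python3 - <<'E'
from h import *
to(567.6,306.8,74.5,184.1)
E
```

```text
t 25.97 pos [568.3 307.7  76.7] xang -175.93 tilt [0.0015 0.001 ] w 85.5 F [ 0.7  0.5 -1. ] tips 72.6
shift cm (tool) [ 0.08 -0.08  0.22]
turn z deg -0.03
level rotvec deg (tool) [0.05 0.09 0.  ]
```

Emit:
jog_arm([
  [[0.1,-0.1,0.25],[0,0.1,0],60],
  [[0,0,0],[0,0,0],255],
  [[0,0,0],[0,0,0],255],
  [[0,0,0],[0,0,0],255],
  [[0,0,0],[0,0,0],255],
  [[0,0,0],[0,0,0],255],
  [[0,0,0],[0,0,0],255],
], grip_force=40)

```text
t: 26.55
position: [567.7, 306.9, 75.0]
ee_rot: [0.0, -0.036, 0.999, 0.001]
force: [0.2, -0.6, -1.6]
grip_width: 37.0
```

```bash
python3 - <<'E'
from h import *
to(567.6,306.8,74.5,184.1)
E
```

```text
t 26.55 pos [567.7 306.9  75. ] xang -175.92 tilt [0.0007 0.0016] w 37.0 F [ 0.2 -0.6 -1.6] tips 72.6
shift cm (tool) [ 0.01 -0.    0.05]
turn z deg -0.02
level rotvec deg (tool) [0.09 0.05 0.  ]
```

Emit:
jog_arm([
  [[0,0,-1],[0,0,0],255],
  [[0,0,-2],[0,0,0],255],
  [[0,0,-3],[0,0,0],255],
  [[0,0,-3],[0,0,0],255],
  [[0,0,-3],[0,0,0],255],
  [[0,0,-2],[0,0,0],255],
  [[0,0,0],[0,0,0],255],
])

```text
t: 27.13
position: [564.8, 305.0, 220.8]
ee_rot: [-0.003, -0.036, 0.999, -0.001]
force: [0.8, 0.1, -0.8]
grip_width: 36.6
```

```bash
python3 - <<'E'
from h import *
to(652.4,-154.4,210,184.1)
E
```

```text
t 27.13 pos [564.8 305.  220.8] xang -175.93 tilt [-0.0065 -0.0025] w 36.6 F [ 0.8  0.1 -0.8] tips 72.6
shift cm (tool) [ -5.48 -46.45   1.14]
turn z deg -0.03
level rotvec deg (tool) [-0.12 -0.38 -0.  ]
```

Emit:
jog_arm([
  [[-0.3,-2.5,0],[0,-0.3,0],255],
  [[-0.4,-3.5,0],[0,0,0],255],
  [[-0.5,-4,0],[0,0,0],255],
  [[-0.5,-4,0],[0,0,0],255],
  [[-0.5,-4,0],[0,0,0],255],
  [[-0.5,-4,0],[0,0,0],255],
  [[-0.5,-4,0],[0,0,0],255],
  [[-0.5,-4,0],[0,0,0],255],
  [[-0.5,-4,0],[0,0,0],255],
  [[-0.5,-4,0],[0,0,0],255],
  [[-0.5,-3,0],[0,0,0],255],
  [[-0.3,-1.5,0],[0,0,0],255],
])

```text
t: 28.13
position: [651.4, -125.8, 216.8]
ee_rot: [-0.001, -0.041, 0.999, 0.001]
force: [-0.7, 0.2, -2.0]
grip_width: 36.7
```

```bash
python3 - <<'E'
from h import *
to(652.4,-154.4,210,184.1)
E
```

```text
t 28.13 pos [ 651.4 -125.8  216.8] xang -175.28 tilt [-0.0023  0.0021] w 36.7 F [-0.7  0.2 -2. ] tips 72.6
shift cm (tool) [ 0.13 -2.86  0.67]
turn z deg 0.62
level rotvec deg (tool) [ 0.13 -0.12  0.  ]
```

Emit:
jog_arm([
  [[0.1,-1.6,0.5],[0.1,-0.1,0.6],255],
  [[0,-0.6,0],[0,0,0],255],
  [[0,0,0],[0,0,0],255],
  [[0,0,0],[0,0,0],255],
])

```text
t: 28.47
position: [650.8, -153.8, 208.4]
ee_rot: [-0.002, -0.032, 0.999, 0.001]
force: [0.6, 1.0, -1.0]
grip_width: 37.1
```

```bash
python3 - <<'E'
from h import *
to(652.4,-154.4,120,184.1)
d=get_image("wrist");np.save("w18.npy",d,allow_pickle=True);crop(d,"pics/w18.png",0,0,512,384,1.5)
E
```

```text
t 28.47 pos [ 650.8 -153.8  208.4] xang -176.29 tilt [-0.0043  0.0009] w 37.1 F [ 0.6  1.  -1. ] tips 72.6
shift cm (tool) [-0.2  -0.09  8.84]
turn z deg -0.39
level rotvec deg (tool) [ 0.07 -0.24 -0.  ]
```

View pics/w18.png

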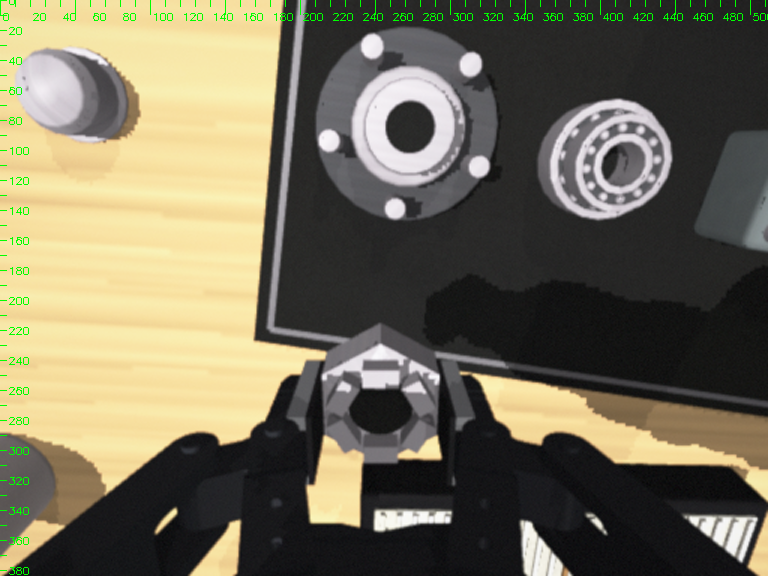

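```bash
python3 - <<'E'
from meas import *
frame("w18.npy",dict(hubtop=(410,126.5,48),hubfl=(406.5,123.5,16),nutl=(322,370,150),nutr=(440,370,150),nutt=(381,345,150),nutbore=(380,411,157.4),small=(625,162,44),matcorner=(257,341,4)))
E
```

```text
hubtop [ 562.6 -145.8] mat-frame rel (573.8,-36.2): -0.1 -110.1
hubfl [ 560.  -145.8] mat-frame rel (573.8,-36.2): -2.7 -110.5
nutl [ 639.7 -173.3] mat-frame rel (573.8,-36.2): 79.4 -129.8
nutr [ 637.3 -136.5] mat-frame rel (573.8,-36.2): 73.3 -93.4
nutt [ 630.  -155.5] mat-frame rel (573.8,-36.2): 67.9 -113.0
nutbore [ 648.5 -154.6] mat-frame rel (573.8,-36.2): 86.3 -110.2
small [572.  -37.9] mat-frame rel (573.8,-36.2): -1.6 -1.9
matcorner [ 699.3 -231.9] mat-frame rel (573.8,-36.2): 144.6 -182.1
```

Emit:
jog_arm([
  [[-0.1,0,1.5],[0.1,-0.2,-0.4],255],
  [[0,0,2],[0,0,0],255],
  [[0,0,2],[0,0,0],255],
  [[0,0,2],[0,0,0],255],
  [[0,0,1],[0,0,0],255],
  [[0,0,0],[0,0,0],255],
  [[0,0,0],[0,0,0],255],
])

```text
t: 29.1
position: [653.4, -143.3, 124.0]
ee_rot: [0.002, -0.042, 0.999, 0.001]
force: [0.1, -0.7, -1.2]
grip_width: 36.8
```

```bash
python3 - <<'E'
from h import *
to(651.9,-154.9,90,184.1)
E
```

```text
t 29.10 pos [ 653.4 -143.3  124. ] xang -175.13 tilt [0.0036 0.0013] w 36.8 F [ 0.1 -0.7 -1.2] tips 72.6
shift cm (tool) [ 0.26 -1.14  3.39]
turn z deg 0.77
level rotvec deg (tool) [ 0.06  0.21 -0.  ]
```

Emit:
jog_arm([
  [[0.2,-1.1,1.2],[0.1,0.2,0.8],255],
  [[0,-0.1,1.0],[0,0,0],255],
  [[0,0,0.4],[0,0,0],255],
  [[0,0,0],[0,0,0],255],
  [[0,0,0],[0,0,0],255],
])

```text
t: 29.52
position: [654.7, -156.4, 99.1]
ee_rot: [0.002, -0.035, 0.999, -0.001]
force: [-0.3, 0.9, -1.4]
grip_width: 37.0
```

```bash
python3 - <<'E'
from h import *
to(651.9,-154.9,79,184.1)
d=get_image("wrist");np.save("w19.npy",d,allow_pickle=True);crop(d,"pics/w19.png",0,0,512,384,1.5)
E
```

```text
t 29.52 pos [ 654.7 -156.4   99.1] xang -175.95 tilt [ 0.0049 -0.002 ] w 37.0 F [-0.3  0.9 -1.4] tips 72.6
shift cm (tool) [0.27 0.17 2.01]
turn z deg -0.05
level rotvec deg (tool) [-0.14  0.27  0.  ]
```

View pics/w19.png

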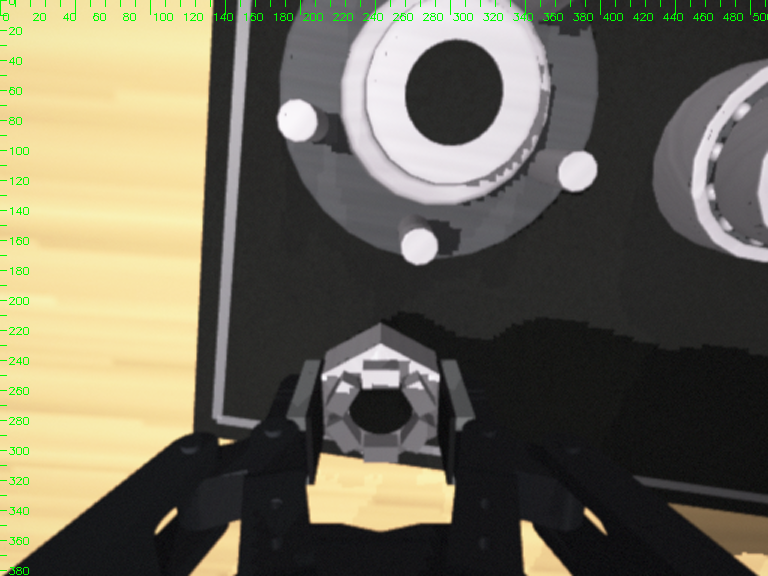

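```bash
python3 - <<'E'
from meas import *
frame("w19.npy",dict(hubbore=(454,92,48),hubfledge=(441,257,16),hubflL=(280,85,16),hubflR=(598,85,16),nutl=(322,370,41),nutr=(440,370,41),nutt=(381,345,41),nutbore=(380,411,48),matcorner=(194,433,4)))
E
```

```text
hubbore [ 562.5 -145.8] mat-frame rel (573.8,-36.2): -0.1 -110.2
hubfledge [ 611.4 -139.4] mat-frame rel (573.8,-36.2): 47.8 -98.9
hubflL [ 561.1 -194.6] mat-frame rel (573.8,-36.2): 3.4 -158.9
hubflR [554.2 -97.7] mat-frame rel (573.8,-36.2): -13.2 -63.2
nutl [ 644.  -176.2] mat-frame rel (573.8,-36.2): 84.0 -132.1
nutr [ 641.3 -139.5] mat-frame rel (573.8,-36.2): 77.6 -95.9
nutt [ 634.1 -158.4] mat-frame rel (573.8,-36.2): 72.4 -115.5
nutbore [ 652.9 -157.4] mat-frame rel (573.8,-36.2): 90.9 -112.6
matcorner [ 698.1 -233.4] mat-frame rel (573.8,-36.2): 143.5 -183.6
```

Emit:
jog_arm([
  [[0.25,0.2,0.6],[-0.1,0.3,0],255],
  [[0,0,0.5],[0,0,0],255],
  [[0,0,0],[0,0,0],255],
  [[0,0,0],[0,0,0],255],
])

```text
t: 29.9
position: [652.4, -154.7, 88.2]
ee_rot: [0.0, -0.035, 0.999, -0.0]
force: [-0.8, 0.1, -1.3]
grip_width: 37.1
```

```bash
python3 - <<'E'
from h import *
to(651.9,-154.8,79,184.1)
E
```

```text
t 29.90 pos [ 652.4 -154.7   88.2] xang -175.96 tilt [ 0.0007 -0.0008] w 37.1 F [-0.8  0.1 -1.3] tips 72.6
shift cm (tool) [ 0.05 -0.01  0.92]
turn z deg -0.06
level rotvec deg (tool) [-0.05  0.04 -0.  ]
```

Emit:
jog_arm([
  [[0.08,0,0.45],[0,0,0],255],
  [[0,0,0.3],[0,0,0],255],
  [[0,0,0],[0,0,0],255],
])

```text
t: 30.15
position: [651.7, -154.6, 80.2]
ee_rot: [0.001, -0.035, 0.999, -0.0]
force: [-0.8, 0.4, -2.0]
grip_width: 36.6
```

Emit:
jog_arm([
  [[0,0,0.12],[0,0,0],255],
  [[0,0,0],[0,0,0],255],
])

```text
t: 30.32
position: [651.9, -154.6, 79.0]
ee_rot: [0.001, -0.035, 0.999, -0.001]
force: [0.2, 0.3, -1.0]
grip_width: 37.1
```

Emit:
jog_arm([
  [[0,0,0.15],[0,0,0],255],
])

```text
t: 30.4
position: [652.0, -154.7, 78.8]
ee_rot: [0.001, -0.035, 0.999, -0.001]
force: [-7.9, 0.9, 20.2]
grip_width: 36.8
```

Contact on the mat; release and rise.

Emit:
jog_arm([
  [[0,0,-0.03],[0,0,0],200],
  [[0,0,0],[0,0,0],130],
  [[0,0,0],[0,0,0],60],
  [[0,0,0],[0,0,0],0],
  [[0,0,0],[0,0,0],0],
  [[0,0,-1.5],[0,0.2,0],0],
  [[0,0,-3],[0,0,0],0],
  [[0,0,-3],[0,0,0],0],
  [[0,0,-3],[0,0,0],0],
  [[0,0,-3],[0,0,0],0],
  [[0,0,0],[0,0,0],0],
  [[0,0,0],[0,0,0],0],
])

```text
t: 31.4
position: [651.2, -154.2, 218.1]
ee_rot: [-0.002, -0.035, 0.999, -0.0]
force: [-0.5, -0.1, -0.2]
grip_width: 85.4
```

```bash
python3 - <<'E'
from h import *
to(555,-325,230,174.2)
d=get_image("wrist");np.save("w20.npy",d,allow_pickle=True);crop(d,"pics/w20.png",0,0,512,384,1.5)
E
```

```text
t 31.40 pos [ 651.2 -154.2  218.1] xang -175.95 tilt [-0.0049 -0.0006] w 85.4 F [-0.5 -0.1 -0.2] tips 72.6
shift cm (tool) [ 10.81 -16.35  -1.13]
turn z deg 9.85
level rotvec deg (tool) [-0.02 -0.28 -0.  ]
```

View pics/w20.png

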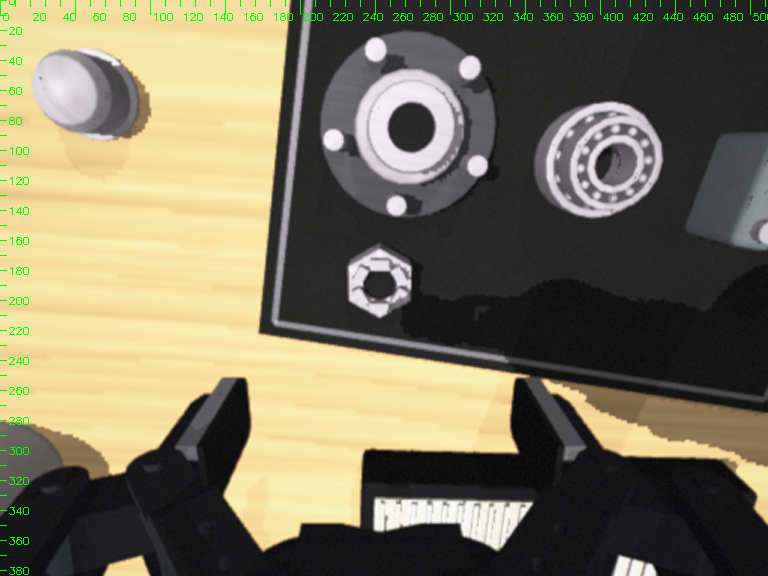

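```bash
python3 - <<'E'
from meas import *
frame("w20.npy",dict(hubbore=(412,127,48),hubtop=(411,126.5,48),nutbore=(380,285,28),nuthex=(380,283,21),small=(617,162,44),cap=(91,93,3)))
E
```

```text
hubbore [ 562.7 -145.4] mat-frame rel (573.8,-36.2): -0.0 -109.8
hubtop [ 562.5 -145.9] mat-frame rel (573.8,-36.2): -0.2 -110.3
nutbore [ 651.7 -155. ] mat-frame rel (573.8,-36.2): 89.5 -110.3
nuthex [ 652.6 -155. ] mat-frame rel (573.8,-36.2): 90.4 -110.2
small [571.9 -38.2] mat-frame rel (573.8,-36.2): -1.6 -2.1
cap [ 555.7 -328.9] mat-frame rel (573.8,-36.2): 11.5 -293.0
```

Emit:
jog_arm([
  [[1.3,-2,0],[0,-0.3,3],0],
  [[1.9,-2.8,0],[0,0,3],0],
  [[2,-3,0],[0,0,3.5],0],
  [[2,-3,0],[0,0,0],0],
  [[1.6,-2.5,0],[0,0,0],0],
  [[1,-1.5,0],[0,0,0],0],
  [[0,0,0],[0,0,0],0],
  [[0,0,0],[0,0,0],0],
])

```text
t: 32.12
position: [541.1, -300.3, 207.4]
ee_rot: [-0.004, 0.05, 0.999, 0.002]
force: [-0.1, 0.1, 0.1]
grip_width: 85.4
```

```bash
python3 - <<'E'
from h import *
to(554.5,-325.5,200,174.2)
E
```

```text
t 32.12 pos [ 541.1 -300.3  207.4] xang 174.29 tilt [-0.0082  0.0051] w 85.4 F [-0.1  0.1  0.1] tips 72.6
shift cm (tool) [-1.59 -2.38  0.71]
turn z deg 0.09
level rotvec deg (tool) [ 0.25 -0.5   0.  ]
```

Emit:
jog_arm([
  [[-1,-1.4,0.5],[0.2,-0.5,0],0],
  [[-0.5,-0.8,0.5],[0,0,0],0],
  [[0,0,0],[0,0,0],0],
  [[0,0,0],[0,0,0],0],
])

```text
t: 32.45
position: [556.2, -323.1, 193.4]
ee_rot: [-0.001, 0.048, 0.999, 0.001]
force: [0.2, 0.8, 0.4]
grip_width: 85.4
```

```bash
python3 - <<'E'
from h import *
to(554.5,-325.5,130,174.2)
d=get_image("wrist");np.save("w21.npy",d,allow_pickle=True);crop(d,"pics/w21.png",0,0,512,384,1.5)
E
```

```text
t 32.45 pos [ 556.2 -323.1  193.4] xang 174.44 tilt [-0.0013  0.0028] w 85.4 F [0.2 0.8 0.4] tips 72.6
shift cm (tool) [ 0.13 -0.27  6.34]
turn z deg 0.24
level rotvec deg (tool) [ 0.15 -0.09  0.  ]
```

View pics/w21.png

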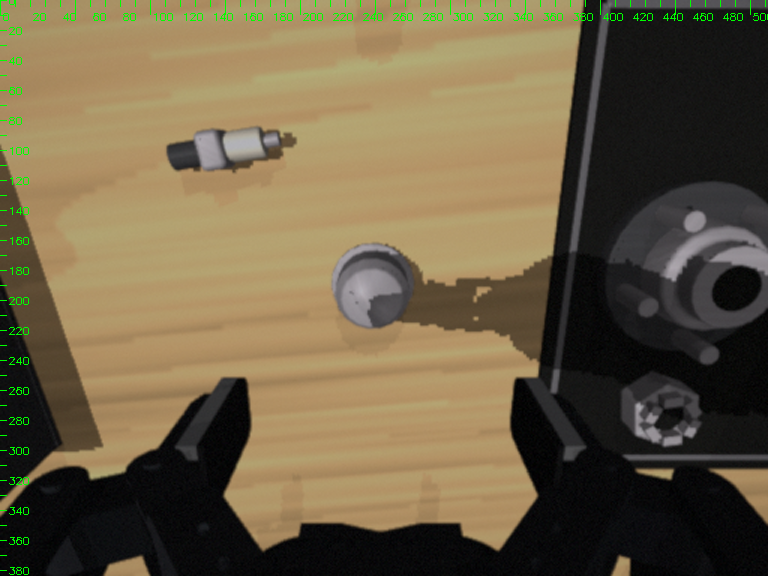

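```bash
python3 - <<'E'
from meas import *
frame("w21.npy",dict(rim=(371.5,280,2),l=(332,280,2),r=(411,280,2),t=(371.5,242,3)))
E
```

```text
rim [ 554.1 -328.3] mat-frame rel (573.8,-36.2): 10.0 -292.6
l [ 551.8 -351.8] mat-frame rel (573.8,-36.2): 10.0 -316.2
r [ 556.4 -304.8] mat-frame rel (573.8,-36.2): 9.9 -268.9
t [ 531.  -325.9] mat-frame rel (573.8,-36.2): -13.3 -292.5
```

Emit:
jog_arm([
  [[0.1,-0.4,1.5],[0.1,-0.1,0.2],0],
  [[0,0,2],[0,0,0],0],
  [[0,0,2],[0,0,0],0],
  [[0,0,1],[0,0,0],0],
  [[0,0,0],[0,0,0],0],
  [[0,0,0],[0,0,0],0],
])

```text
t: 33.0
position: [558.0, -323.9, 127.4]
ee_rot: [0.001, 0.047, 0.999, 0.0]
force: [0.4, 0.5, 0.3]
grip_width: 85.2
```

```bash
python3 - <<'E'
from h import *
to(555,-328,95,174.2)
d=get_image("wrist");np.save("w22.npy",d,allow_pickle=True);crop(d,"pics/w22.png",0,0,512,384,1.5)
E
```

```text
t 33.00 pos [ 558.  -323.9  127.4] xang 174.56 tilt [0.0025 0.0007] w 85.2 F [0.4 0.5 0.3] tips 72.6
shift cm (tool) [ 0.27 -0.44  3.24]
turn z deg 0.36
level rotvec deg (tool) [0.05 0.14 0.  ]
```

View pics/w22.png

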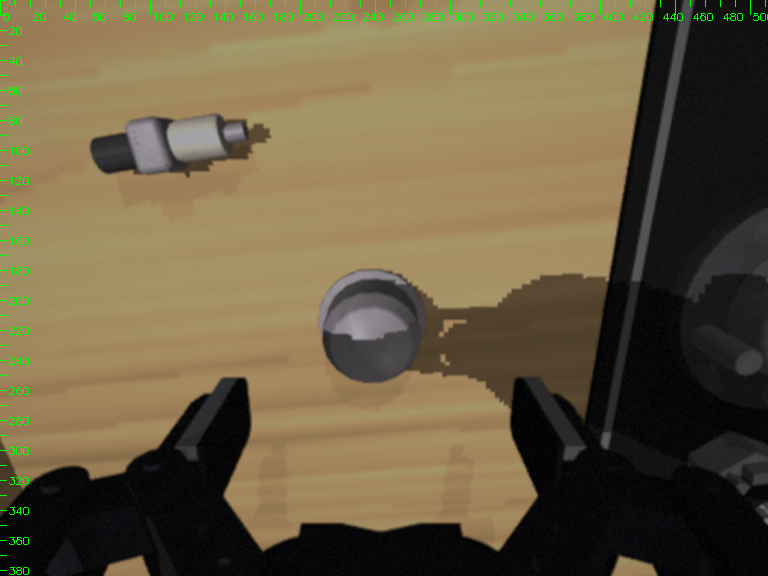

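Emit:
jog_arm([
  [[0.25,-0.45,1.4],[0,0.1,0.4],0],
  [[0,0,1.2],[0,0,0],0],
  [[0,0,0.6],[0,0,0],0],
  [[0,0,0],[0,0,0],0],
  [[0,0,0],[0,0,0],0],
])

```text
t: 33.47
position: [556.7, -329.4, 95.5]
ee_rot: [0.002, 0.051, 0.999, -0.001]
force: [0.3, -0.6, 0.6]
grip_width: 85.3
```

```bash
python3 - <<'E'
from h import *
to(555,-328,78,174.2)
d=get_image("wrist");np.save("w23.npy",d,allow_pickle=True);crop(d,"pics/w23.png",100,130,420,350,2.4)
E
```

```text
t 33.47 pos [ 556.7 -329.4   95.5] xang 174.13 tilt [ 0.0048 -0.0016] w 85.3 F [ 0.3 -0.6  0.6] tips 72.6
shift cm (tool) [0.19 0.12 1.75]
turn z deg -0.07
level rotvec deg (tool) [-0.06  0.28 -0.  ]
```

View pics/w23.png

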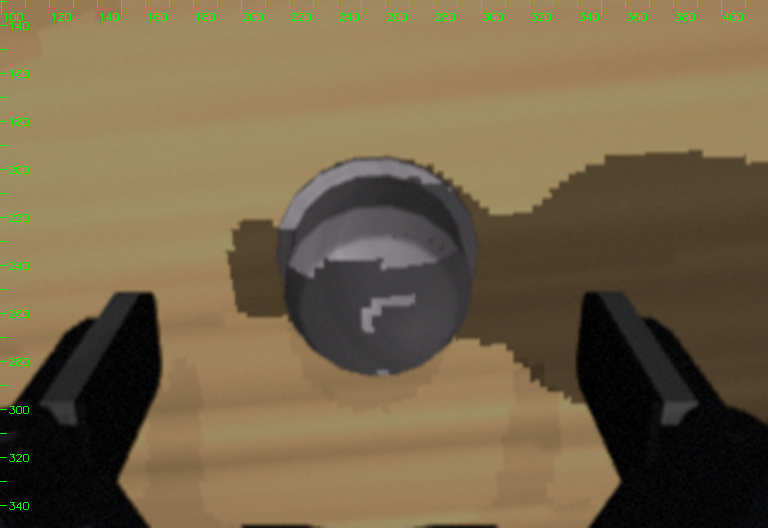

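```bash
python3 - <<'E'
from meas import *
frame2("w23.npy",dict(t=(378,156,3),l=(279,240,2),r=(477,240,2)),100,130,2.4)
E
```

```text
t [ 531.1 -325.2] -13.2 -291.9
l [ 550.6 -351.5] 8.8 -316.0
r [ 555.5 -303.3] 8.8 -267.6
```

Emit:
jog_arm([
  [[0.12,0.17,0.9],[0,0.3,0],0],
  [[0,0,0.7],[0,0,0],0],
  [[0,0,0],[0,0,0],0],
  [[0,0,0],[0,0,0],0],
])

```text
t: 33.85
position: [556.1, -327.6, 78.7]
ee_rot: [0.0, 0.051, 0.999, -0.001]
force: [-0.1, -0.1, -0.1]
grip_width: 85.6
```

```bash
python3 - <<'E'
from h import *
to(555.7,-327.8,78,174.2)
E
```

```text
t 33.85 pos [ 556.1 -327.6   78.7] xang 174.13 tilt [ 0.0002 -0.0016] w 85.6 F [-0.1 -0.1 -0.1] tips 72.6
shift cm (tool) [ 0.04 -0.02  0.07]
turn z deg -0.07
level rotvec deg (tool) [-0.09  0.02 -0.  ]
```

Emit:
jog_arm([
  [[0.04,0,0.05],[-0.1,0,0],60],
  [[0,0,0],[0,0,0],255],
  [[0,0,0],[0,0,0],255],
  [[0,0,0],[0,0,0],255],
  [[0,0,0],[0,0,0],255],
  [[0,0,0],[0,0,0],255],
  [[0,0,0],[0,0,0],255],
], grip_force=30)

```text
t: 34.43
position: [556.1, -327.8, 79.0]
ee_rot: [0.001, 0.051, 0.999, -0.0]
force: [0.2, 0.1, -0.7]
grip_width: 40.2
```

```bash
python3 - <<'E'
from h import *
to(555.7,-327.8,78,174.2)
E
```

```text
t 34.43 pos [ 556.1 -327.8   79. ] xang 174.14 tilt [ 0.0013 -0.0002] w 40.2 F [ 0.2  0.1 -0.7] tips 72.6
shift cm (tool) [ 0.04 -0.01  0.1 ]
turn z deg -0.06
level rotvec deg (tool) [-0.    0.08  0.  ]
```

Emit:
jog_arm([
  [[0,0,-1],[0,0,0],255],
  [[0,0,-2],[0,0,0],255],
  [[0,0,-3],[0,0,0],255],
  [[0,0,-3],[0,0,0],255],
  [[0,0,-3],[0,0,0],255],
  [[0,0,-2],[0,0,0],255],
  [[0,0,0],[0,0,0],255],
])

```text
t: 35.02
position: [553.7, -326.5, 226.0]
ee_rot: [-0.002, 0.051, 0.999, 0.001]
force: [0.8, -0.3, -0.5]
grip_width: 40.5
```

```bash
python3 - <<'E'
from h import *
to(495.4,82.4,215,174.2)
d=get_image("wrist");crop(d,"pics/w24.png",100,130,420,350,2.4)
E
```

```text
t 35.02 pos [ 553.7 -326.5  226. ] xang 174.13 tilt [-0.0039  0.0028] w 40.5 F [ 0.8 -0.3 -0.5] tips 72.6
shift cm (tool) [ 9.98 40.08  1.23]
turn z deg -0.07
level rotvec deg (tool) [ 0.14 -0.24  0.  ]
```

View pics/w24.png

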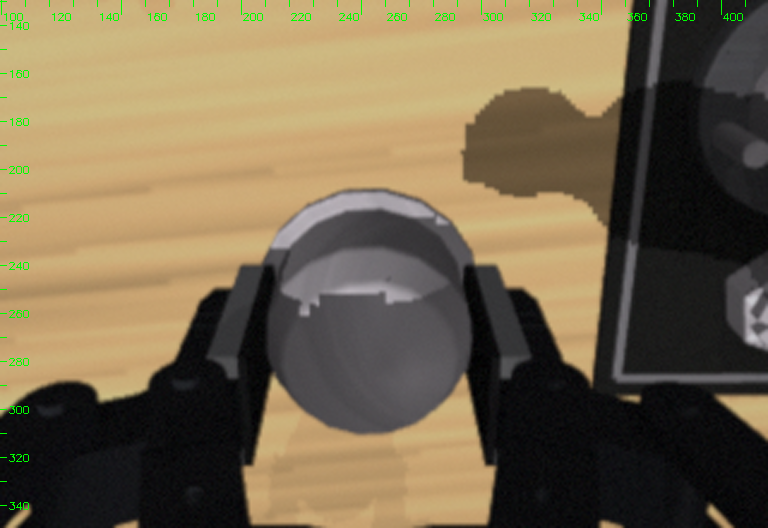

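Cap is held upright. Move over.

Emit:
jog_arm([
  [[0.5,2.2,0],[0.1,-0.2,0],255],
  [[0.8,3.3,0],[0,0,0],255],
  [[0.9,3.8,0],[0,0,0],255],
  [[0.9,3.8,0],[0,0,0],255],
  [[0.9,3.8,0],[0,0,0],255],
  [[0.9,3.8,0],[0,0,0],255],
  [[0.9,3.8,0],[0,0,0],255],
  [[0.9,3.8,0],[0,0,0],255],
  [[0.9,3.5,0],[0,0,0],255],
  [[0.7,2.8,0],[0,0,0],255],
  [[0.4,1.5,0],[0,0,0],255],
  [[0,0,0],[0,0,0],255],
])

```text
t: 36.07
position: [493.6, 55.5, 209.7]
ee_rot: [-0.009, 0.054, 0.998, 0.001]
force: [0.1, -1.1, -0.1]
grip_width: 40.3
```

```bash
python3 - <<'E'
from h import *
to(495.4,82.4,200,174.2)
E
```

```text
t 36.07 pos [493.6  55.5 209.7] xang 173.78 tilt [-0.018  0.002] w 40.3 F [ 0.1 -1.1 -0.1] tips 72.6
shift cm (tool) [0.09 2.69 0.97]
turn z deg -0.42
level rotvec deg (tool) [ 0.   -1.04  0.  ]
```

Emit:
jog_arm([
  [[0.1,1.7,0.8],[0,-1,-0.4],255],
  [[0,0.7,0.5],[0,0,0],255],
  [[0,0,0],[0,0,0],255],
  [[0,0,0],[0,0,0],255],
])

```text
t: 36.4
position: [492.5, 79.6, 192.6]
ee_rot: [-0.003, 0.05, 0.999, -0.001]
force: [0.2, -0.2, -0.1]
grip_width: 40.3
```

```bash
python3 - <<'E'
from h import *
to(495.4,82.4,130,174.2)
d=get_image("wrist");np.save("w25.npy",d,allow_pickle=True);crop(d,"pics/w25.png",0,0,512,384,1.5)
E
```

```text
t 36.40 pos [492.5  79.6 192.6] xang 174.32 tilt [-0.0061 -0.0027] w 40.3 F [ 0.2 -0.2 -0.1] tips 72.6
shift cm (tool) [-0.3   0.33  6.26]
turn z deg 0.12
level rotvec deg (tool) [-0.19 -0.33  0.  ]
```

View pics/w25.png

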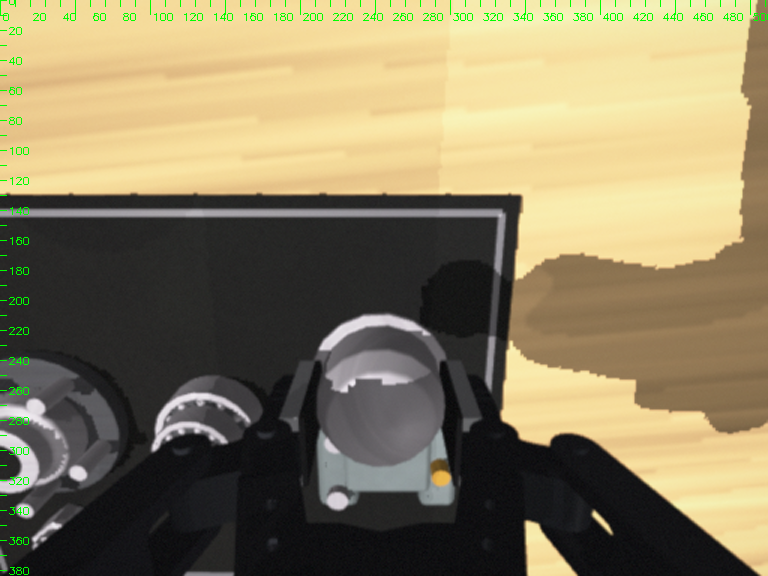

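Emit:
jog_arm([
  [[-0.25,0.3,1.5],[-0.2,-0.3,0.1],255],
  [[0,0,2],[0,0,0],255],
  [[0,0,2],[0,0,0],255],
  [[0,0,1],[0,0,0],255],
  [[0,0,0],[0,0,0],255],
  [[0,0,0],[0,0,0],255],
])

```text
t: 36.95
position: [497.9, 76.4, 127.1]
ee_rot: [0.001, 0.055, 0.998, -0.001]
force: [0.3, -0.2, -0.1]
grip_width: 40.7
```

```bash
python3 - <<'E'
from h import *
to(495.4,82.4,105,174.2)
E
```

```text
t 36.95 pos [497.9  76.4 127.1] xang 173.72 tilt [ 0.0018 -0.0014] w 40.7 F [ 0.3 -0.2 -0.1] tips 72.6
shift cm (tool) [0.32 0.57 2.21]
turn z deg -0.48
level rotvec deg (tool) [-0.07  0.11 -0.  ]
```

Emit:
jog_arm([
  [[0.3,0.6,1.2],[-0.1,0.1,-0.5],255],
  [[0,0,0.8],[0,0,0],255],
  [[0,0,0],[0,0,0],255],
  [[0,0,0],[0,0,0],255],
])

```text
t: 37.28
position: [498.1, 81.4, 109.7]
ee_rot: [0.002, 0.052, 0.999, 0.0]
force: [0.4, -0.4, -0.5]
grip_width: 40.1
```

```bash
python3 - <<'E'
from h import *
to(495.4,82.4,90,174.2)
d=get_image("wrist");np.save("w26.npy",d,allow_pickle=True);crop(d,"pics/w26.png",0,0,512,384,1.5)
E
```

```text
t 37.28 pos [498.1  81.4 109.7] xang 174.08 tilt [0.0039 0.0003] w 40.1 F [ 0.4 -0.4 -0.5] tips 72.6
shift cm (tool) [0.28 0.07 1.96]
turn z deg -0.12
level rotvec deg (tool) [ 0.04  0.22 -0.  ]
```

View pics/w26.png

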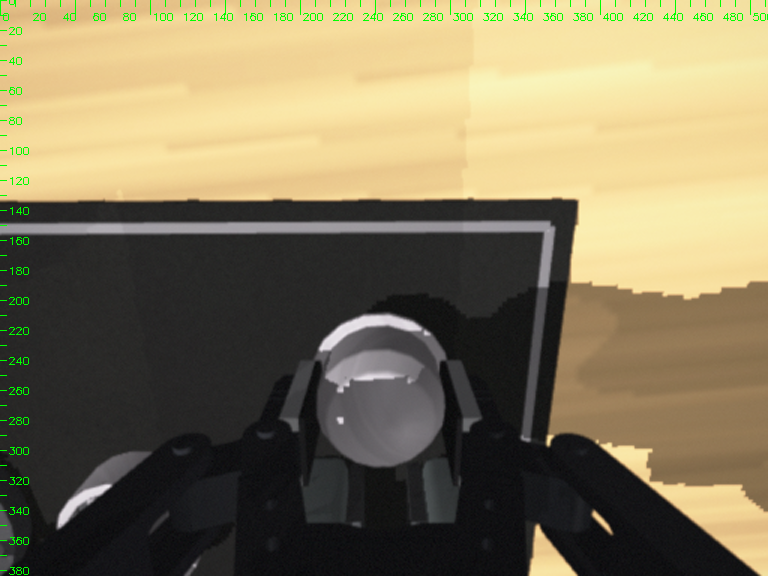

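```bash
python3 - <<'E'
from meas import *
frame("w26.npy",dict(corner=(577,199,4),edge=(381,200,4),rimfront=(381,314,33.7),sideedge=(549,430,4)))
E
```

```text
corner [447.2 161.1] mat-frame rel (573.8,-36.2): -145.9 183.5
edge [439.9  87.2] mat-frame rel (573.8,-36.2): -145.6 109.2
rimfront [474.5  83.6] mat-frame rel (573.8,-36.2): -110.9 109.1
sideedge [549.4 151.9] mat-frame rel (573.8,-36.2): -43.3 184.7
```

Emit:
jog_arm([
  [[0.33,0.06,0.8],[0,0.2,-0.1],255],
  [[0,0,0.6],[0,0,0],255],
  [[0,0,0],[0,0,0],255],
  [[0,0,0],[0,0,0],255],
])

```text
t: 37.67
position: [496.0, 82.3, 96.3]
ee_rot: [0.002, 0.051, 0.999, 0.001]
force: [-0.6, -0.1, -1.4]
grip_width: 40.7
```

```bash
python3 - <<'E'
from h import *
to(495,82.4,83,174.2)
d=get_image("wrist");np.save("w27.npy",d,allow_pickle=True);crop(d,"pics/w27.png",0,0,512,384,1.5)
E
```

```text
t 37.67 pos [496.   82.3  96.3] xang 174.17 tilt [0.0034 0.0009] w 40.7 F [-0.6 -0.1 -1.4] tips 72.6
shift cm (tool) [ 0.11 -0.    1.33]
turn z deg -0.03
level rotvec deg (tool) [0.07 0.19 0.  ]
```

View pics/w27.png

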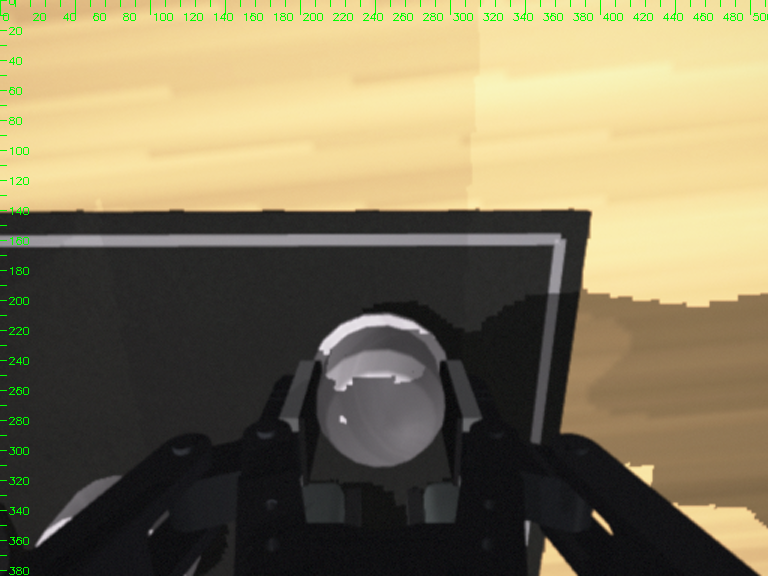

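```bash
python3 - <<'E'
from meas import *
frame("w27.npy",dict(corner=(590,211,4),edge=(381,212,4),rimfront=(381,314,20.3)))
E
```

```text
corner [447.5 161.1] mat-frame rel (573.8,-36.2): -145.6 183.5
edge [440.3  87.7] mat-frame rel (573.8,-36.2): -145.3 109.8
rimfront [472.4  84.5] mat-frame rel (573.8,-36.2): -113.1 109.8
```

Emit:
jog_arm([
  [[0.2,0.02,0.6],[0,0.2,0],255],
  [[0,0,0.4],[0,0,0],255],
  [[0,0,0],[0,0,0],255],
  [[0,0,0],[0,0,0],255],
])

```text
t: 38.05
position: [494.0, 82.8, 85.4]
ee_rot: [-0.0, 0.051, 0.999, 0.001]
force: [0.2, 0.7, -0.6]
grip_width: 40.2
```

```bash
python3 - <<'E'
from h import *
to(494.5,82.4,83,174.2)
E
```

```text
t 38.05 pos [494.   82.8  85.4] xang 174.18 tilt [-0.0002  0.0013] w 40.2 F [ 0.2  0.7 -0.6] tips 72.6
shift cm (tool) [-0.06 -0.03  0.24]
turn z deg -0.02
level rotvec deg (tool) [ 0.07 -0.02 -0.  ]
```

Emit:
jog_arm([
  [[-0.02,0,0.2],[0,0,0],255],
  [[0,0,0],[0,0,0],255],
])

```text
t: 38.22
position: [494.1, 82.8, 83.1]
ee_rot: [-0.0, 0.051, 0.999, 0.001]
force: [-0.8, 0.6, -0.1]
grip_width: 40.3
```

Emit:
jog_arm([
  [[0,0,0.12],[0,0,0],255],
])

```text
t: 38.3
position: [494.4, 82.8, 82.3]
ee_rot: [-0.0, 0.051, 0.999, 0.001]
force: [-8.1, -1.1, 28.2]
grip_width: 40.8
```

Contact; release and rise.

Emit:
jog_arm([
  [[0,0,-0.03],[0,0,0],200],
  [[0,0,0],[0,0,0],130],
  [[0,0,0],[0,0,0],60],
  [[0,0,0],[0,0,0],0],
  [[0,0,0],[0,0,0],0],
  [[0,0,-1.5],[0,0,0],0],
  [[0,0,-3],[0,0,0],0],
  [[0,0,-3],[0,0,0],0],
  [[0,0,-3],[0,0,0],0],
  [[0,0,-3],[0,0,0],0],
  [[0,0,0],[0,0,0],0],
  [[0,0,0],[0,0,0],0],
])

```text
t: 39.3
position: [493.0, 82.3, 222.4]
ee_rot: [-0.002, 0.051, 0.999, 0.0]
force: [-0.2, -0.0, -0.9]
grip_width: 85.5
```

```bash
python3 - <<'E'
from h import *
to(495,320,250,174.2)
d=get_image("wrist");np.save("w28.npy",d,allow_pickle=True);crop(d,"pics/w28.png",0,0,512,384,1.5)
E
```

```text
t 39.30 pos [493.   82.3 222.4] xang 174.17 tilt [-0.0033  0.0008] w 85.5 F [-0.2 -0.  -0.9] tips 72.6
shift cm (tool) [ 2.22 23.66 -2.75]
turn z deg -0.03
level rotvec deg (tool) [ 0.03 -0.2  -0.  ]
```

View pics/w28.png

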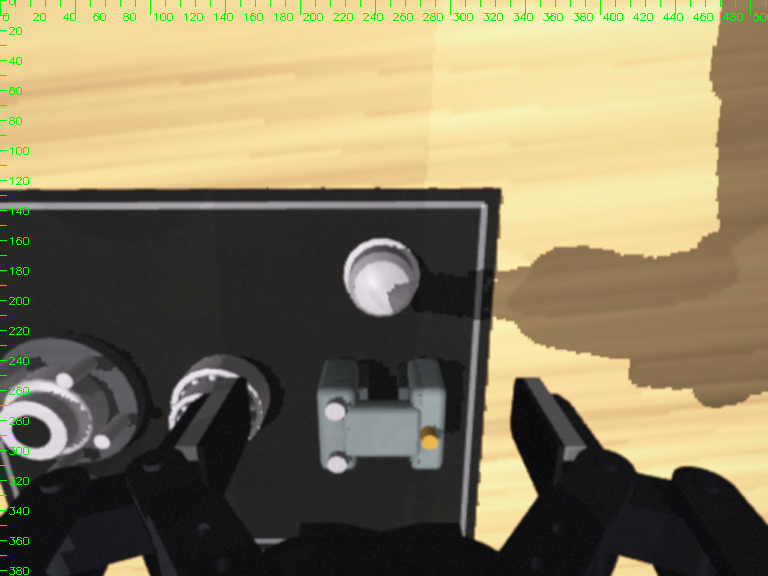

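```bash
python3 - <<'E'
from meas import *
frame("w28.npy",dict(capl=(344,276,6),capr=(420,276,6),rimfront=(382,238,7),corner=(501,189,4),cL=(318,415,48),cR=(445,415,48),front=(381,361,49),back=(381,469,49)))
E
```

```text
capl [493.3  58. ] mat-frame rel (573.8,-36.2): -89.6 85.6
capr [498.4 107.4] mat-frame rel (573.8,-36.2): -89.6 135.3
rimfront [470.6  85.3] mat-frame rel (573.8,-36.2): -114.9 110.4
corner [448.1 161.7] mat-frame rel (573.8,-36.2): -145.1 184.2
cL [568.6  35.5] mat-frame rel (573.8,-36.2): -12.4 70.8
cR [576.6 113.6] mat-frame rel (573.8,-36.2): -12.3 149.3
front [535.4  78. ] mat-frame rel (573.8,-36.2): -49.8 109.7
back [611.8  70.2] mat-frame rel (573.8,-36.2): 27.0 109.7
```

Emit:
jog_arm([
  [[0.2,2,-0.3],[0,0,0],0],
  [[0.2,3,-0.3],[0,0,0],0],
  [[0.2,3.5,-0.3],[0,0,0],0],
  [[0.2,3.5,-0.3],[0,0,0],0],
  [[0.2,3.5,-0.3],[0,0,0],0],
  [[0.2,3,-0.3],[0,0,0],0],
  [[0,2,0],[0,0,0],0],
  [[0,0,0],[0,0,0],0],
  [[0,0,0],[0,0,0],0],
])

```text
t: 40.1
position: [498.9, 294.1, 228.3]
ee_rot: [-0.008, 0.053, 0.999, -0.003]
force: [0.3, 0.0, -0.1]
grip_width: 85.3
```

```bash
python3 - <<'E'
from h import *
to(495,320,250,174.2)
t=get_image("top");np.save("t28.npy",t,allow_pickle=True);crop(t,"pics/t28.png",215,100,355,220,5)
crop(t,"pics/t28b.png",60,90,440,260,2)
s=get_image("scene");crop(s,"pics/s28.png",90,150,400,320,2.5)
E
```

```text
t 40.10 pos [498.9 294.1 228.3] xang 173.92 tilt [-0.0155 -0.0061] w 85.3 F [ 0.3  0.  -0.1] tips 72.6
shift cm (tool) [ 0.69  2.52 -2.18]
turn z deg -0.28
level rotvec deg (tool) [-0.44 -0.85  0.  ]
```

View pics/t28.png

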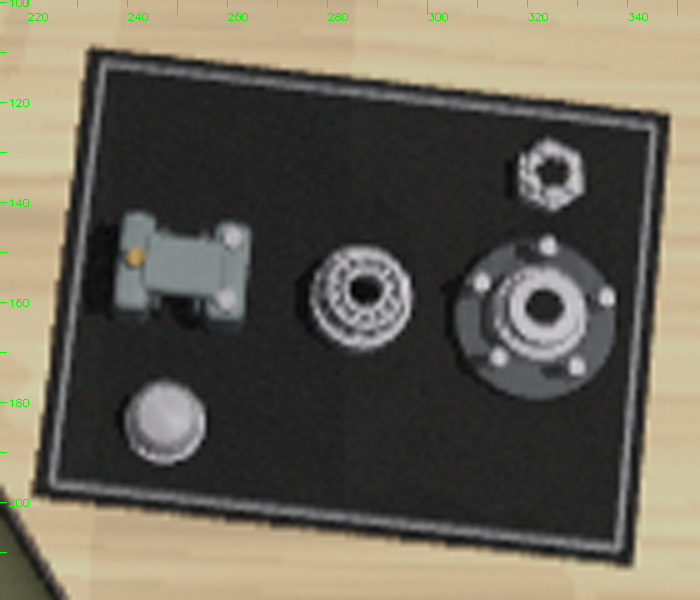

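View pics/s28.png

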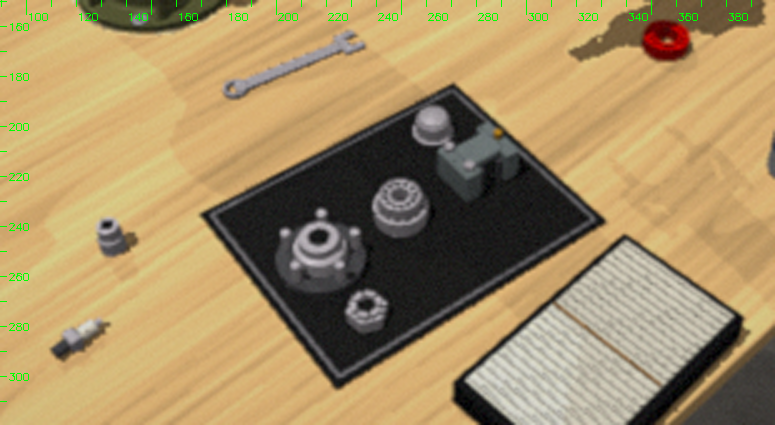

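View pics/t28b.png

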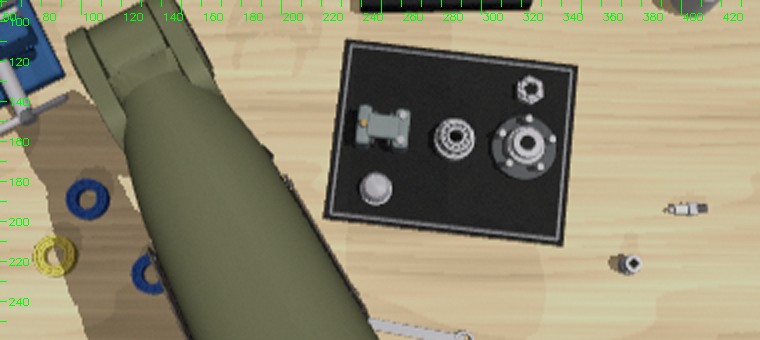

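Emit:
jog_arm([
  [[0,0,-0.5],[0,0,0],0],
  [[0,0,0],[0,0,0],0],
  [[0,0,0],[0,0,0],0],
  [[0,0,0],[0,0,0],0],
])

```text
t: 40.53
position: [498.7, 288.7, 233.2]
ee_rot: [-0.009, 0.056, 0.998, -0.005]
force: [0.0, 0.1, 0.8]
grip_width: 85.4
```

```bash
python3 - <<'E'
from bench import *
print(hand_in())
E
```

```text
the job is handed in; nothing more can be done
None
```

The job is done and handed in at about 40.5 s: big bearing midway in the row, small bearing stacked on it, castle nut behind the hub, dust cap in front of the caliper. Everything was set down to contact before release.

| Item | Last wrist-camera check |
|---|---|
| Big bearing | about 1–1.5 mm off the midpoint |
| Small bearing | about 1–2 mm off the big bearing's centre |
| Nut | 90 mm behind the hub, under 1 mm sideways error |
| Cap | 90 mm in front of the caliper row, under 1 mm sideways error |

- **Big bearing regrasped:** after the first release it was about 2.5 mm off. I went back, regrasped it on the mat and recentred it before stacking.
- **Hardest contact:** that first set-down pressed the bearing onto the mat with about 70 N at the wrist. That is under the 120 N wrist limit; the load went through the held bearing, but the body-contact force is not measured separately. The other set-downs were 20–28 N.
- **Disagreement:** the top camera reads the bearing stack 2–3 mm further towards the hub, and its mat centre about 0.6 mm the same way. So its big bearing was about 2 mm from the midpoint. That is within reading and calibration error.
- **Bystanders:** the socket, spark plug and coloured look-alikes were never touched. The final pictures still show the socket, the plug and the look-alikes in view; the arm hid part of that group in the last top picture.

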